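# Clear the tasting table: sweep the rusks into the pan and shut it

### The job

The tasting is over: take the red sweeper by its handle and use it to sweep all four dried rusks off the table, through the mouth and right inside the steel pan, never touching a rusk with the gripper or arm. Then press the pan's blue cover down until it snaps and stays shut, and leave the sweeper standing upright on the table, released. Leave the oil bottle, the oil tin and the bowl undisturbed where they are.

Things in the scene. Friction and masses are not known exactly. Their poses are not given: they have to be found in the camera images.
- sweeper: Red table sweeper (280 g) with a wooden handle, standing by itself on its flat underside, 3-sided blade ahead (+x). Origin: centre of the underside, on the handle's axis; z up. A flat sole, 12 mm thick and 90 mm wide, reaches 52 mm behind the origin.
- sweeper_handle (a point): Point on the sweeper's upright wooden handle to grip, 80 mm above the underside; axes as the sweeper's. The handle is 28 x 28 mm square, its faces along the sweeper's x and y, and rises on the origin's axis from 12 to 110 mm above the underside.
- sweeper_blade (a point): Centre of the blade's front face, 40 mm ahead (+x) of the handle's axis, 22 mm up. The blade is a red upright plate 164 mm wide (along y), from 4 to 40 mm above the underside; at both ends 8 mm thick ears (8 to 40 mm high) run on to 72 mm ahead of the handle's axis, 148 mm apart inside, so it pushes towards +x like a shallow U.
- rusk1: Dried bread rusk, brown with a paler top, a hard block 68 x 44 x 26 mm (its x, y, z), about 35 g, lying loose on the table; origin at the centre of its underside.
- rusk2: Dried bread rusk, brown with a paler top, a hard block 68 x 44 x 26 mm (its x, y, z), about 35 g, lying loose on the table; origin at the centre of its underside.
- rusk3: Dried bread rusk, brown with a paler top, a hard block 68 x 44 x 26 mm (its x, y, z), about 35 g, lying loose on the table; origin at the centre of its underside.
- rusk4: Dried bread rusk, brown with a paler top, a hard block 68 x 44 x 26 mm (its x, y, z), about 35 g, lying loose on the table; origin at the centre of its underside.
- pan: Steel collecting pan fixed to the table; origin at the centre of its underside, x points from the mouth to the back wall. 200 mm long (x), 270 mm wide (y); side and back walls 5 mm thick, 65 mm tall; no front wall: the mouth faces -x. Two outward-splayed guide wings, 45 mm tall, run from the side walls' front ends to 135 mm ahead (-x) of the origin. A slim cover strut sits outside each side wall.
- pan_mouth (a point): Middle of the mouth's threshold, 95 mm ahead (-x) of the pan's origin, at the pan's floor, 3 mm above the table; axes as the pan's. A 30 mm ramp leads from the table up to it. The clear mouth is 260 mm wide, about 300 mm between the wings' ends. The inside runs 190 mm from here (+x) to the back wall. While the cover is open nothing is above the first 120 mm of the inside.
- cover_hinge (a point): Middle of the cover's hinge axis, on top of the back wall: 192.5 mm behind the mouth point along the pan's x and 68 mm above the table. The axis runs along the pan's y.
- cover_press (a point): Yellow pad on the outer (upper) face of the blue cover: press here. 183 mm from the hinge axis, 7 mm out from the plane through it, on the middle line. Cover: plate 272 mm wide, 203 mm from hinge to free edge, with a 19 mm lip there that points into the pan. Open, it leans nearly upright, this face to the rear, pad about 250 mm above the table; closed fingers fit behind it.
- cover (a joint): Angle by which the cover has been closed: 0 fully open (at the start; plate 1.35 rad above level), 1.35 fully shut, level, its top 75 mm above the table. A spring resists with 2 to 4 N at the pad and swings it open if let go early; beyond about 1.1 a detent pulls it shut and holds it. First push the pad from behind towards the mouth, then down along its arc.
- oil_bottle: Bystander: dark green glass bottle with white cap, 64 mm across, 220 mm tall, standing; origin under its centre.
- oil_tin: Bystander: round white tin with a green band, 68 mm across, 190 mm tall, standing; origin under its centre.
- bowl: Bystander: white bowl, 120 mm across, 55 mm tall; origin under its centre.
Mind the look-alikes: they are no part of the job. Several things have the shape of the sweeper; the one meant has the colours described above. Leave any yellow look-alike of the rusk1 alone.

How it is judged:
On the way, in this order (a step that is already met when the one before it is completed fails the run):
1. all four rusks lie inside the pan (x of rusk1 in the frame of pan_mouth between 0.035 and 0.195 m and y of rusk1 in the frame of pan_mouth between -0.132 and 0.132 m and z of each of rusk1, rusk2, rusk3, rusk4 in the frame of pan_mouth below 0.06 m and x of rusk2 in the frame of pan_mouth between 0.035 and 0.195 m and y of rusk2 in the frame of pan_mouth between -0.132 and 0.132 m and x of rusk3 in the frame of pan_mouth between 0.035 and 0.195 m and y of rusk3 in the frame of pan_mouth between -0.132 and 0.132 m and x of rusk4 in the frame of pan_mouth between 0.035 and 0.195 m and y of rusk4 in the frame of pan_mouth between -0.132 and 0.132 m), for 0.2 s.
2. the cover is pressed shut (value of joint cover above 1.28 rad), for 0.2 s.
At the end, for the whole second after the job is handed in: All four rusks are inside the pan (each centre at least 35 mm past the mouth point and between the walls, below the rim), the cover is shut to within 0.07 rad, the sweeper stands upright (within 0.15 rad) with its underside on the table (within 8 mm), and rusks and sweeper are at rest (all of step 1 and value of joint cover above 1.28 rad and linear speed of each of rusk1, rusk2, rusk3, rusk4, sweeper below 0.03 m/s and angle between sweeper's own z axis and vertical below 0.15 rad and height (world z) of sweeper between -0.008 and 0.008 m); the robot touches nothing.
It fails at once if a rusk is touched with the gripper or arm (contact force between any of the fingers, the arm and rusk1 above 0.5 N or contact force between any of the fingers, the arm and rusk2 above 0.5 N or contact force between any of the fingers, the arm and rusk3 above 0.5 N or contact force between any of the fingers, the arm and rusk4 above 0.5 N).
It fails at once if the bottle, the tin or the bowl is shifted by more than 30 mm or tipped (distance of any of oil_bottle, oil_tin, bowl from where it was at the start of the episode above 0.03 m or angle between any of oil_bottle, oil_tin, bowl's own z axis and vertical above 0.3 rad).
It also fails if it takes over 72 s, if anything falls off the work surface, if the arm or the gripper's body presses on something with over 40 N, if the wrist force passes 120 N, or if a joint passes its speed limit or range.

### The arm

A 7-joint arm with a two-finger parallel gripper is mounted at the origin on the work surface. World frame = base frame: x ahead of the robot, y to its left, z up, the work surface at z = 0. Lengths are in m, angles in rad, forces in N, time in s.
With the tool pointing down it reaches from about 0.35 to 0.9 m from the base axis. Payload 8.1 kg.
Tool frame: the origin (TCP) lies at the very end of the fingers, on their centre line; the grasp point (between the pads) lies 19 mm behind it (arm.tcp_to_grasp is the z of the grasp point in the tool frame, in m); z points along the fingers, y is the line along which they close (so a half turn about z gives the same grasp; the last joint's range is limited). The gripper opens to 92 mm and grips with 3 to 60 N. Pads are 19 mm wide; open, the fingers measure 130 mm over their backs; the gripper's body (75 mm by 190 mm) begins 47 mm behind the grasp point.
Start: joints at [-0.103, 0.434, 0.025, 1.573, -0.012, 1.134, -0.075], TCP at [0.625, -0, 0.227] pointing down, gripper open.
Joint ranges: [-2.62, 2.62], [-0.44, 2.09], [-1.27, 1.32], [0.08, 2.57], [-1.32, 4.46], [0.12, 2], [-2.74, 2.74]. Speed limits (rad/s): [2.22, 2.22, 3.01, 3.01, 3.14, 3.14, 3.14].

### API

Orientations are given as a rotation vector (axis times angle).
In Python, from cell import readout, vision, sign_off, arm gives the robot as it stands. The module is installed in compiled form; this text tells all that it offers.
- The arm moves only by the shell command python3 -m creep 'ROWS' [FORCE]. ROWS is JSON, a list of rows, each a list of 5 numbers: the shift along the tool's x, y, z in units of 4 cm (1.0 is 4 cm), then the turn about the tool's z in units of 4 degrees (1.0 is 4 degrees), then the opening, from 0 (shut) to 1 (fully open). A call has 1 to 12 rows; each row shifts and turns the commanded pose from where the row before left it, along the tool's axes as they then stand; what a row does not reach is not made up. A row lasts 1/8 s, in which the tool goes at most 62.5 mm and 10.7 degrees, less where a joint would pass 70% of its speed; a pose out of reach is approached as far as the arm can. A call with a number of a shift or a turn outside -1 to 1 is refused whole. A call with a gripper value outside its range is refused whole. The fingers move at their own pace and stop on an object; FORCE is the grip in N (left out, the last holds). Time passes only in rows, so rows that do not move let the fingers close. It gives the time, the measured TCP pose, the force, the opening and the grip force at its end, in the units of the state.
- readout.observe(): the state, without advancing time (a new reading comes with each control period).
- vision.get_image(name): name is "scene" or "side" or "wrist"; returns a dict with "pixels" (420x560x3 uint8, blue, green, red), "z_map" (420x560 float32, m along the optical axis (not along the pixel's ray), 0 where there is no reading), "camera_matrix" (3x3 intrinsics, pixels), "position" and "rotation" of the camera in the world. Camera axes: x right, y up, looking along -z (the intrinsics and any distortion apply to the point x, -y, -z); pixel columns grow to the right and rows downward; lengths in m; the calibration is good to about 2 mm. A picture is of the moment at which its call begins.
- sign_off(): hands the job in; it is judged then, once.
The state is a dict: "clock": time; "joints": joint angles; "dq": joint speeds; "joint_efforts": joint torques, N m; "position": TCP position; "ee_rot": TCP orientation; "force": force on the tool from outside, world axes, zero at the start; "ft_torque": the same for the moment, N m; "width": opening from 0.0 (shut) to 1.0 (fully open); "gripper_force": force on a finger pad.
Only numpy, scipy, OpenCV 4.12 (cv2) and the standard library are available. Lean on these libraries where they do the work, as an engineer would, in place of code of your own. Each camera call takes 0.05 s, during which the arm holds its last target. There are 200 camera calls.

## Working session

There is one attempt and no reset: what is moved stays moved. The work goes in short steps, Python scripts to look and compute and a shell command to move; the robot and the scene stay as the last step left them, time stands still between calls to the robot, and variables do not carry over. Pictures are saved under pics/ and viewed, at most 10 in all, crops included, and the job is handed in when it is done.

```bash
mkdir -p pics; cat > h.py <<'E'
import numpy as np, cv2
from cell import readout, vision
def grab(n,save=None):
    d=vision.get_image(n)
    if save: cv2.imwrite('pics/'+save,d['pixels'])
    return d
def world(d):
    z=d['z_map'];K=np.array(d['camera_matrix']);h,w=z.shape
    u,v=np.meshgrid(np.arange(w),np.arange(h))
    c=np.stack([(u-K[0,2])/K[0,0]*z,-(v-K[1,2])/K[1,1]*z,-z],-1)
    R=np.array(d['rotation'])
    if R.size==3: R=cv2.Rodrigues(R)[0]
    return c@R.T+np.array(d['position'])
E
python3 - <<'E'
from h import *
a=grab('scene','s1.png');b=grab('side','d1.png')
for d in(a,b): print(d['position'],d['camera_matrix'])
np.savez('s1.npz',P=world(a),px=a['pixels']);np.savez('d1.npz',P=world(b),px=b['pixels'])
s=readout.observe();print(s)
E
```

```text
[ 1.09407782 -0.04154457  0.91397003] [[389.36570219   0.         279.27721524]
 [  0.         389.36570219 211.89095403]
 [  0.           0.           1.        ]]
[ 0.05313237 -0.75477275  0.69723479] [[389.73891213   0.         279.38307894]
 [  0.         389.73891213 204.50584528]
 [  0.           0.           1.        ]]
{'clock': 0.1, 'joints': array([-0.10260209,  0.43514059,  0.02500963,  1.57399572, -0.01156405,
        1.13401567, -0.07508288]), 'dq': array([-0.00135362, -0.0002614 ,  0.00212714, -0.00125337,  0.00033999,
        0.00044418,  0.00100543]), 'joint_efforts': array([ 2.76666542e-03, -6.69124532e+01,  9.87763703e-01, -3.15145969e+01,
       -6.05509384e-02,  3.73947364e-02,  1.19628339e-04]), 'position': array([ 6.24542318e-01, -8.48055701e-05,  2.26035805e-01]), 'ee_rot': array([-2.22090187e+00, -2.22075184e+00,  1.75499872e-03]), 'force': array([-0.06232494, -0.04416745,  0.48977846]), 'ft_torque': array([-0.01133851,  0.01043499,  0.03891993]), 'gripper_force': 0.0, 'width': 1.0026889129745076}
```

View pics/s1.png

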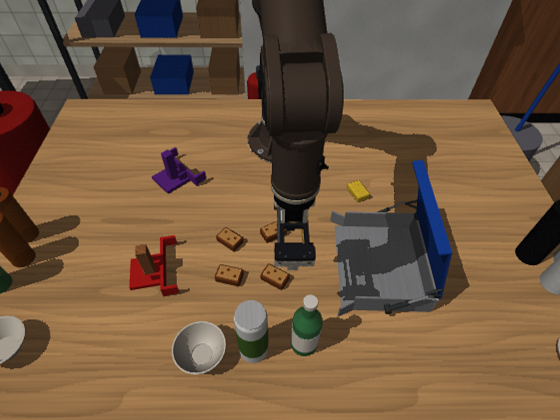

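View pics/d1.png

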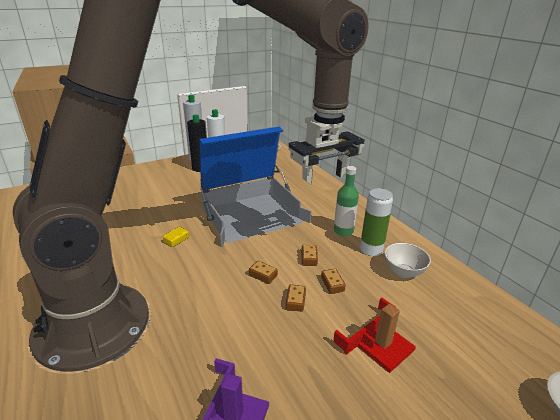

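The scene view shows the red sweeper at (155,265) and a purple look-alike at (175,172), with red legs or stools off the table. The four brown rusks are at (230,238), (270,231), (229,275) and (275,275), with a yellow look-alike at (358,190). The pan is at (385,260) with its mouth to the left, and the blue cover at (430,230). The bowl, tin and bottle are at (199,348), (252,330) and (307,325). I choose the red one with the wooden handle at (155,265).

```bash
cat > m.py <<'E'
from h import *
def measure(f):
    o=np.load(f);P=o['P'];px=o['px'];hsv=cv2.cvtColor(px,cv2.COLOR_BGR2HSV).astype(int)
    H,S,V=hsv[...,0],hsv[...,1],hsv[...,2]
    X,Y,Z=P[...,0],P[...,1],P[...,2]
    on=(X>.2)&(X<1)&(abs(Y)<.75)&(Z<.3)
    def blobs(name,m,mina=40):
        m=cv2.morphologyEx(m.astype(np.uint8),cv2.MORPH_CLOSE,np.ones((3,3)))
        n,l,st,c=cv2.connectedComponentsWithStats(m)
        for i in range(1,n):
            if st[i,4]<mina: continue
            q=P[l==i];q=q[np.isfinite(q).all(1)]
            r=cv2.minAreaRect((q[:,:2]*1000).astype(np.float32))
            print(name,c[i].round(),st[i,4],'med',np.median(q,0).round(3),'z',np.percentile(q[:,2],[2,98]).round(3),'rect',np.round(r[0]),np.round(r[1]),round(r[2],1))
    blobs('red',on&((H<5)|(H>172))&(S>180)&(V>70)&(Z>.003))
    blobs('sole',on&((H<5)|(H>172))&(S>180)&(Z>.003)&(Z<.018))
    blobs('blade',on&((H<5)|(H>172))&(S>180)&(Z>.036)&(Z<.044),15)
    blobs('rusktop',on&(H>4)&(H<22)&(Z>.020)&(Z<.032)&(S>60))
    blobs('handletop',on&(H>4)&(H<22)&(Z>.103)&(Z<.116)&(S>60),8)
    blobs('blue',on&(H>105)&(H<128)&(S>150)&(Z>.03))
    blobs('yellow',on&(H>22)&(H<34)&(S>150)&(Z>.015))
    blobs('steel45',on&(Y>.0)&(S<70)&(Z>.06)&(Z<.07))
    blobs('wing',on&(Y>.0)&(S<70)&(Z>.040)&(Z<.048),15)
    blobs('tall',on&(Y<.2)&(X>.6)&(Z>.045)&(S<256)&~((H>4)&(H<22)))
if __name__=='__main__':
    import sys
    for f in sys.argv[1:]: print(f);measure(f)
E
python3 m.py s1.npz d1.npz
```

```text
s1.npz
red [152. 272.] 1065 med [ 0.572 -0.349  0.015] z [0.006 0.043] rect [ 800. -245.] [701. 146.] 22.9
sole [140. 277.] 514 med [ 0.575 -0.392  0.013] z [0.004 0.016] rect [ 552. -379.] [91. 76.] 10.3
sole [157. 264.] 67 med [ 0.532 -0.349  0.012] z [0.01  0.017] rect [ 535. -349.] [41. 15.] 17.0
blade [164. 264.] 287 med [ 0.556 -0.326  0.04 ] z [0.036 0.044] rect [ 785. -211.] [701.  71.] 22.9
rusktop [269. 230.] 208 med [ 0.429 -0.047  0.027] z [0.021 0.031] rect [745. -55.] [ 46. 699.] 89.4
rusktop [ 30. 233.] 61 med [ 0.437 -0.717  0.026] z [0.021 0.032] rect [ 431. -718.] [14. 47.] 67.2
rusktop [229. 237.] 320 med [ 0.453 -0.16   0.027] z [0.021 0.032] rect [751. -88.] [689.  70.] 13.6
rusktop [ 23. 258.] 89 med [ 0.522 -0.699  0.026] z [0.02  0.033] rect [ 809. -390.] [897.  58.] 47.0
rusktop [275. 275.] 390 med [ 0.575 -0.033  0.027] z [0.021 0.03 ] rect [815. -54.] [ 73. 554.] 85.0
rusktop [229. 273.] 390 med [ 0.569 -0.153  0.027] z [0.021 0.031] rect [ 818. -118.] [568.  74.] 8.0
handletop [410. 201.] 10 med [0.396 0.341 0.111] z [0.107 0.115] rect [395. 338.] [18.  6.
[... 3890 characters left out ...]
] [161.  23.] 86.6
wing [343. 223.] 45 med [0.721 0.01  0.045] z [0.04  0.048] rect [728.  13.] [25. 59.] 47.7
tall [346. 191.] 1102 med [0.725 0.011 0.143] z [0.049 0.296] rect [835. 142.] [2381.   71.] 48.8
tall [377. 216.] 1320 med [ 0.736 -0.106  0.134] z [0.049 0.191] rect [ 428. -421.] [1001.   68.] 45.6
tall [296. 201.] 49 med [0.656 0.179 0.056] z [0.046 0.066] rect [657. 179.] [48.  7.] 87.6
tall [406. 250.] 196 med [ 0.799 -0.178  0.052] z [0.046 0.057] rect [ 444. -473.] [961. 113.] 39.5
tall [410. 270.] 73 med [ 0.737 -0.253  0.053] z [0.045 0.058] rect [ 393. -484.] [868.  60.] 34.6
tall [553. 387.] 153 med [ 0.727 -0.612  0.05 ] z [0.045 0.053] rect [ 729. -622.] [84. 32.] 13.2
```

```bash
python3 - <<'E'
from h import *
for f in('s1','d1'):
    o=np.load(f+'.npz');P=o['P'];px=o['px'];hsv=cv2.cvtColor(px,cv2.COLOR_BGR2HSV).astype(int)
    H,S,V=hsv[...,0],hsv[...,1],hsv[...,2];X,Y,Z=P[...,0],P[...,1],P[...,2]
    def rep(n,m,e=1,mina=15):
        m=m.astype(np.uint8)
        k,l,st,c=cv2.connectedComponentsWithStats(m,connectivity=8)
        for i in range(1,k):
            if st[i,4]<mina: continue
            q=P[(l==i)]; r=cv2.minAreaRect((q[:,:2]*1000).astype(np.float32)); vx=cv2.fitLine((q[:,:2]*1000).astype(np.float32),cv2.DIST_HUBER,0,.01,.01).ravel()
            print(f,n,c[i].round(),st[i,4],np.round(r[0]),np.round(r[1]),round(r[2]),'line ang',round(np.degrees(np.arctan2(vx[1],vx[0])),1),vx[2:].round())
    wood=(H>4)&(H<22); red=((H<5)|(H>172))&(S>150)
    box=lambda a,b,c,d:(X>a)&(X<b)&(Y>c)&(Y<d)
    rep('rusk',box(.35,.65,-.25,.03)&(Z>.019)&(Z<.033),1,60)
    rep('handle',box(.45,.65,-.5,-.25)&(Z>.1)&(Z<.12))
    rep('blade',box(.4,.7,-.5,-.2)&(Z>.034)&(Z<.046)&red)
    rep('blue top',box(.3,.8,.25,.45)&(H>100)&(H<128)&(S>150)&(Z>.25),1)
    rep('blue low',box(.3,.8,.25,.45)&(H>100)&(H<128)&(S>150)&(Z>.07)&(Z<.095),1)
    rep('walltop',box(.3,.75,.15,.5)&(S<70)&(Z>.058)&(Z<.07))
    rep('wingtop',box(.3,.75,.1,.5)&(S<70)&(Z>.039)&(Z<.049))
    rep('bowl',box(.6,.95,-.35,-.1)&(Z>.048)&(Z<.062))
    rep('tin',box(.6,.95,-.2,-.02)&(Z>.17)&(Z<.21))
    rep('btl',box(.6,.95,-.04,.12)&(Z>.1)&(Z<.24))
im=np.load('s1.npz')['px'][120:320,110:310];cv2.imwrite('pics/c1.png',cv2.resize(im,(800,600)[1:]*2 if 0 else (600,600),interpolation=cv2.INTER_CUBIC))
E
```

```text
s1 rusk [269. 230.] 209 [426. -43.] [45. 55.] 28 line ang -26.1 [428. -46.]
s1 rusk [229. 237.] 320 [ 450. -160.] [69. 45.] 53 line ang 55.2 [ 453. -160.]
s1 rusk [275. 275.] 397 [572. -34.] [69. 44.] 59 line ang 61.1 [575. -34.]
s1 rusk [229. 273.] 388 [ 567. -154.] [68. 46.] 77 line ang 77.6 [ 570. -154.]
s1 handle [141. 250.] 144 [ 548. -365.] [29. 28.] 11 line ang -37.5 [ 552. -364.]
s1 blade [164. 265.] 299 [ 540. -317.] [165.  43.] 11 line ang 10.5 [ 546. -327.]
s1 blade [153. 274.] 15 [ 574. -346.] [ 6. 18.] 10 line ang -77.6 [ 575. -346.]
s1 blue top [432. 209.] 1197 [532. 310.] [ 27. 272.] 88 line ang -1.9 [548. 309.]
s1 blue low [427. 250.] 143 [530. 359.] [  7. 245.] 88 line ang -2.2 [536. 358.]
s1 walltop [404. 235.] 420 [473. 321.] [306. 150.] 37 line ang 24.4 [485. 326.]
s1 walltop [388. 299.] 246 [669. 235.] [154.  22.] 87 line ang 87.5 [663. 228.]
s1 walltop [431. 299.] 58 [664. 335.] [46.  9.] 88 line ang 89.7 [667. 339.]
s1 wingtop [376. 218.] 217 [396. 253.] [239.  50.] 74 line ang 86.2 [399. 262.]
s1 wingtop [424. 262.] 95 [545. 358.] [  3. 176.] 88 line ang -2.0 
[... 1114 characters left out ...]
lue low [238. 180.] 353 [534. 358.] [ 16. 261.] 88 line ang -1.9 [530. 358.]
d1 walltop [244. 193.] 373 [528. 263.] [206. 301.] 88 line ang 11.4 [539. 326.]
d1 wingtop [260. 194.] 263 [599. 300.] [167. 357.] 47 line ang -46.5 [576. 303.]
d1 wingtop [215. 221.] 81 [383. 209.] [161.  24.] 89 line ang 86.0 [390. 219.]
d1 bowl [377. 240.] 67 [ 748. -114.] [14. 52.] 73 line ang -23.9 [ 742. -114.]
d1 bowl [408. 256.] 299 [ 769. -206.] [119. 117.] 39 line ang 40.2 [ 777. -206.]
d1 tin [380. 197.] 369 [753. -89.] [62. 64.] 88 line ang -38.1 [744. -97.]
d1 btl [348. 191.] 619 [738.  22.] [46. 62.] 63 line ang -41.3 [734.  20.]
d1 btl [339. 173.] 36 [672.  -5.] [11. 23.] 31 line ang -78.2 [671.  -3.]
```

View pics/c1.png

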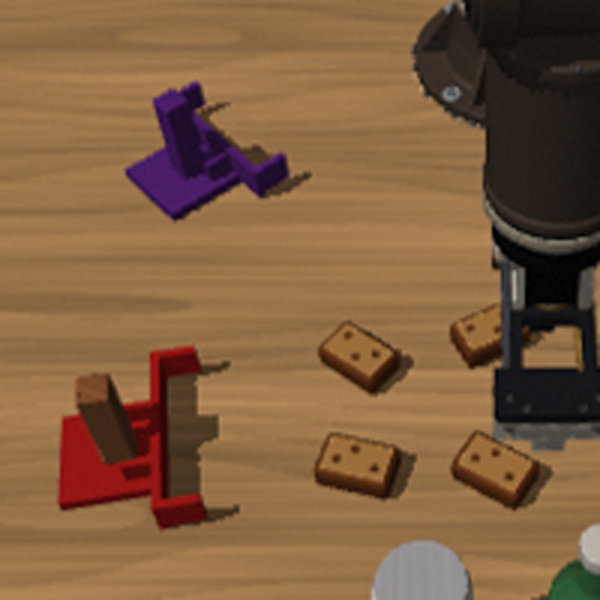

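The crop shows the red sweeper with its brown wooden handle (95,390) and red U-blade facing right (175,440). The purple one (205,150) is the decoy. Moving above the handle now.

```bash
python3 -m creep '[[-0.92,-0.2,0,0,1],[-0.92,-0.2,0,0,1],[-0.92,-0.2,0,0,1],[-0.92,-0.2,0,0,1],[-0.92,-0.2,0,0,1],[-0.92,-0.2,0,0,1],[-0.92,-0.2,0,0,1],[-0.92,-0.2,0,0,1],[-0.92,-0.2,0,0,1],[-0.9,-0.16,0,0,1],[0,0,0.5,0,1],[0,0,0.5,0,1]]' && python3 -m creep '[[0,0,0,-1,1],[0,0,0,-1,1],[0,0,0,-0.8,1],[0,0,0,0,1]]'
python3 - <<'E'
from h import *
d=grab('wrist','w1.png');P=world(d);Z=P[...,2]
m=((Z>.102)&(Z<.118)).astype(np.uint8)
hsv=cv2.cvtColor(d['pixels'],cv2.COLOR_BGR2HSV).astype(int);m&=((hsv[...,0]<25)&(hsv[...,1]>60)).astype(np.uint8)
k,l,st,c=cv2.connectedComponentsWithStats(m)
for i in range(1,k):
    if st[i,4]>30:
        r=cv2.minAreaRect((P[l==i][:,:2]*1000).astype(np.float32));print(c[i],st[i,4],r)
s=readout.observe();R=cv2.Rodrigues(s['ee_rot'])[0];print(s['position'],R.round(3))
E
```

```text
clock: 1.6
position: [0.5461, -0.3678, 0.1858]
ee_rot: [-2.223, -2.22, 0.0]
force: [0.4, 0.5, 0.4]
width: 1.002
gripper_force: 0.0
clock: 2.1
position: [0.5463, -0.3671, 0.1863]
ee_rot: [-1.994, -2.426, 0.0]
force: [1.0, -0.1, -0.4]
width: 1.005
gripper_force: 0.0
[274.37520525 219.57224959] 1218 ((547.1889038085938, -365.1394958496094), (27.95865821838379, 28.38346290588379), 10.528797149658203)
[ 0.54636997 -0.36714141  0.18641834] [[-0.193  0.981 -0.   ]
 [ 0.981  0.193  0.   ]
 [ 0.    -0.    -1.   ]]
```

View pics/w1.png

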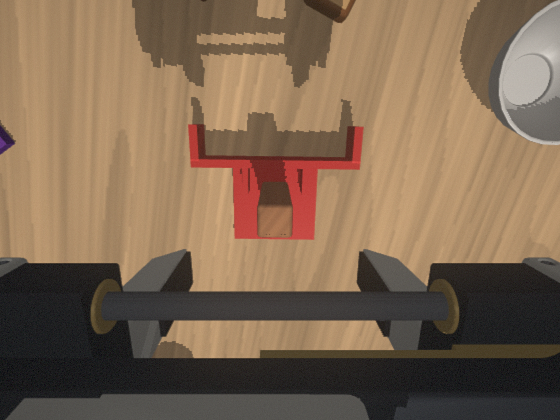

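The wrist view shows the handle top at (275,222), centred between the fingers and square to them, with the blade ahead at (275,162). Descend and grip.

```bash
python3 -m creep '[[0.02,0.02,0.78,0,1],[0.02,0.02,0.78,0,1],[0,0,0.78,0,1],[0,0,0.78,0,1],[0,0,0,0,1],[0,0,0,0,0.2],[0,0,0,0,0.2],[0,0,0,0,0.2],[0,0,0,0,0.2],[0,0,0,0,0.2]]' 45
```

```text
clock: 3.4
position: [0.5479, -0.3654, 0.0621]
ee_rot: [1.994, 2.427, 0.0]
force: [-0.0, -0.8, -0.6]
width: 0.504
gripper_force: 0.0
```

```bash
python3 -m creep '[[0,0,0,0,0.1],[0,0,0,0,0.1],[0,0,0,0,0.1],[0,0,0,0,0.1],[0,0,0,0,0.1]]' 45; python3 -m creep '[[0,0,-0.1,0,0.1],[0,0,-0.05,1,0.1],[0,0,0,1,0.1],[0,0,0,0.8,0.1],[0,0.37,0,0,0.1],[0,0.37,0,0,0.1],[0,0,0,0,0.1]]'
```

```text
clock: 4.03
position: [0.5476, -0.3654, 0.0619]
ee_rot: [-1.994, -2.427, 0.0]
force: [-2.1, 0.5, 0.5]
width: 0.303
gripper_force: 45.0
clock: 4.9
position: [0.5797, -0.3644, 0.0678]
ee_rot: [2.218, 2.224, 0.002]
force: [0.3, 0.8, -3.1]
width: 0.303
gripper_force: 45.0
```

```bash
python3 -m creep '[[0.9,0,0,0,0.1],[0.9,0,0,0,0.1],[0.9,0,0,0,0.1],[0.3,0,0,0,0.1],[0.3,0,0,0,0.1],[0.3,0,0,0,0.1],[0.3,0,0,0,0.1],[0.3,0,0,0,0.1],[0.3,0,0,0,0.1],[0.3,0,0,0,0.1],[0.3,-0.02,0,0,0.1],[0.3,-0.02,0,0,0.1]]'; python3 -m creep '[[0.3,-0.03,0,0,0.1],[0.3,-0.03,0,0,0.1],[0.3,-0.03,0,0,0.1],[0.3,-0.03,0,0,0.1],[0.3,-0.03,0,0,0.1],[0.3,-0.03,0,0,0.1],[0.3,-0.03,0,0,0.1],[0.3,-0.03,0,0,0.1]]'
python3 - <<'E'
from h import *
a=grab('scene','s2.png')
E
```

```text
clock: 6.4
position: [0.5758, -0.1485, 0.0679]
ee_rot: [2.221, 2.221, -0.0]
force: [-0.2, 0.4, -1.7]
width: 0.308
gripper_force: 45.0
clock: 7.4
position: [0.5662, -0.0525, 0.0679]
ee_rot: [2.222, 2.221, 0.0]
force: [0.1, -0.0, -2.8]
width: 0.301
gripper_force: 45.0
```

View pics/s2.png

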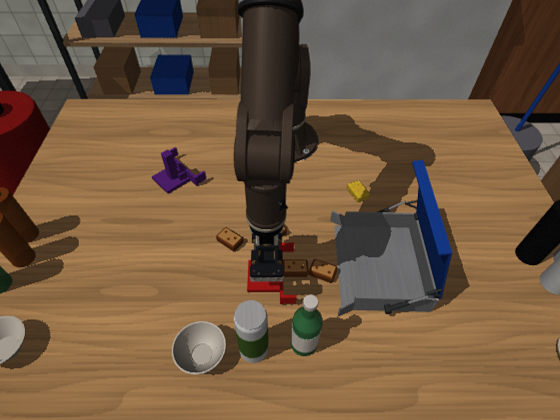

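The two near rusks ride ahead of the blade at (295,267) and (322,270); the far rusk at (230,238) is untouched. Continue into the pan.

```bash
python3 -m creep '[[0.3,-0.02,0,0,0.1],[0.3,-0.02,0,0,0.1],[0.3,-0.02,0,0,0.1],[0.3,-0.02,0,0,0.1],[0.3,-0.02,0,0,0.1],[0.3,-0.02,0,0,0.1],[0.25,-0.02,0,0,0.1],[0.25,-0.02,0,0,0.1],[0.25,0,0,0,0.1],[0.25,0,0,0,0.1]]'; python3 -m creep '[[0.25,0,0,0,0.1],[0.25,0,0,0,0.1],[0.25,0,0,0,0.1],[0.25,0,0,0,0.1],[0.25,0,0,0,0.1],[0.25,0,0,0,0.1],[0.25,0,0,0,0.1],[0.25,0,0,0,0.1],[0.25,0,0,0,0.1],[0.2,0,0,0,0.1],[0,0,0,0,0.1]]'
python3 - <<'E'
from h import *
a=grab('scene','s3.png');b=grab('side','d3.png')
cv2.imwrite('pics/c3.png',np.hstack([cv2.resize(a['pixels'][180:340,200:460],(440,271)),cv2.resize(b['pixels'][120:300,180:400],(331,271))]))
E
```

```text
clock: 8.7
position: [0.5599, 0.0592, 0.0679]
ee_rot: [2.222, 2.221, -0.0]
force: [-0.1, 0.4, -2.4]
width: 0.302
gripper_force: 45.0
clock: 10.07
position: [0.5598, 0.1577, 0.0679]
ee_rot: [-2.22, -2.223, -0.001]
force: [0.5, -0.7, -2.8]
width: 0.303
gripper_force: 45.0
```

View pics/c3.png

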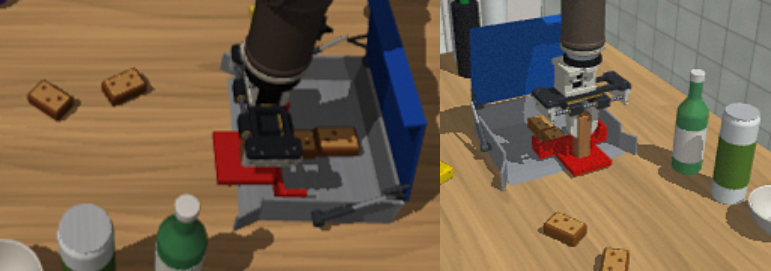

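Both rusks are in line inside the pan ahead of the blade (left crop 305,145 and 340,138), and the other two rusks are still at left-crop (50,98) and (124,85). Push a bit deeper, back out, lift over and go behind the second pair.

```bash
python3 -m creep '[[0.2,0,0,0,0.1],[0.1,0,0,0,0.1],[0,0,0,0,0.1],[-0.4,0,0,0,0.1],[-0.8,0,-0.1,0,0.1],[-0.8,0,-0.5,0,0.1],[-1,0,-0.6,0,0.1],[-1,0,-0.5,0,0.1],[-1,-0.2,0,0,0.1],[-1,-0.5,0,0,0.1],[-1,-0.5,0,0,0.1],[-1,-0.5,0,0,0.1]]'; python3 -m creep '[[-1,-0.5,0,0,0.1],[-1,-0.5,0,0,0.1],[-1,-0.05,0,0,0.1],[-1,0,0,0,0.1],[0,0,0.6,0,0.1],[0,0,0.6,0,0.1],[0,0,0.5,0,0.1],[0,0,0,0,0.1]]'
python3 - <<'E'
from h import *
a=grab('scene','s4.png');P=world(a);X,Y,Z=P[...,0],P[...,1],P[...,2]
m=((X>.35)&(X<.65)&(Y>-.22)&(Y<.4)&(Z>.019)&(Z<.034)&(cv2.cvtColor(a['pixels'],cv2.COLOR_BGR2HSV)[...,1]>80)).astype(np.uint8)
k,l,st,c=cv2.connectedComponentsWithStats(m)
for i in range(1,k):
    if st[i,4]>50: print(c[i].round(),[np.round(v) for v in cv2.minAreaRect((P[l==i][:,:2]*1000).astype(np.float32))])
E
```

```text
clock: 11.68
position: [0.4902, -0.1541, 0.136]
ee_rot: [2.223, 2.219, -0.001]
force: [1.2, -0.0, -1.8]
width: 0.304
gripper_force: 45.0
clock: 12.68
position: [0.4477, -0.3117, 0.0668]
ee_rot: [-2.221, -2.218, 0.002]
force: [-0.7, -0.2, -2.0]
width: 0.307
gripper_force: 45.0
[273. 229.] [array([423., -38.]), array([46., 67.]), np.float64(28.0)]
[229. 237.] [array([ 450., -161.]), array([68., 45.]), np.float64(52.0)]
[390. 263.] [array([538., 275.]), array([ 47., 135.]), np.float64(3.0)]
```

View pics/s4.png

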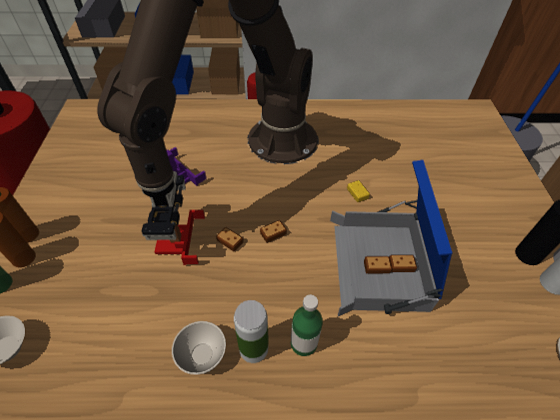

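The pan holds two rusks in line (378,264) and (403,263). The remaining ones are at (229,237) and (273,229), and the sweeper is behind them at (185,240). Second sweep.

```bash
python3 -m creep '[[0.6,0.25,0,0,0.1],[0.6,0.22,0,0,0.1],[0.3,0,0,0,0.1],[0.3,0,0,0,0.1],[0.3,0,0,0,0.1],[0.3,0,0,0,0.1],[0.3,0,0,0,0.1],[0.3,0,0,0,0.1],[0.3,0,0,0,0.1],[0.3,0,0,0,0.1],[0.3,0,0,0,0.1],[0.3,0,0,0,0.1]]'; python3 -m creep '[[0.3,0,0,0,0.1],[0.3,0,0,0,0.1],[0.3,0,0,0,0.1],[0.3,0,0,0,0.1],[0.3,0,0,0,0.1],[0.3,0,0,0,0.1],[0.3,0,0,0,0.1],[0.3,0,0,0,0.1],[0.3,0,0,0,0.1],[0.3,0,0,0,0.1],[0.3,0,0,0,0.1],[0,0,0,0,0.1]]'
cat > r.py <<'E'
from h import *
import sys
for n in('scene','side'):
    a=grab(n,sys.argv[1]+n+'.png');P=world(a);X,Y,Z=P[...,0],P[...,1],P[...,2];h=cv2.cvtColor(a['pixels'],cv2.COLOR_BGR2HSV)
    m=((X>.35)&(X<.65)&(Y>-.22)&(Y<.4)&(Z>.019)&(Z<.036)&(h[...,1]>80)&(h[...,0]>4)&(h[...,0]<22)).astype(np.uint8)
    k,l,st,c=cv2.connectedComponentsWithStats(m)
    for i in range(1,k):
        if st[i,4]>25: print(n,c[i].round(),st[i,4],[np.round(v) for v in cv2.minAreaRect((P[l==i][:,:2]*1000).astype(np.float32))])
E
python3 r.py a_
```

```text
clock: 14.22
position: [0.4687, -0.1426, 0.068]
ee_rot: [2.221, 2.221, 0.0]
force: [-0.1, -0.4, -2.7]
width: 0.303
gripper_force: 45.0
clock: 15.72
position: [0.4687, -0.0101, 0.0679]
ee_rot: [-2.219, -2.223, -0.0]
force: [-0.1, -0.2, -3.5]
width: 0.3
gripper_force: 45.0
scene [315. 228.] 582 [array([415.,  87.]), array([ 68., 115.]), np.float64(62.0)]
scene [390. 263.] 748 [array([540., 276.]), array([ 45., 135.]), np.float64(3.0)]
side [246. 202.] 175 [array([530., 294.]), array([126.,  42.]), np.float64(89.0)]
side [240. 245.] 348 [array([411.,  83.]), array([ 60., 120.]), np.float64(74.0)]
side [274. 259.] 64 [array([462., -21.]), array([18., 34.]), np.float64(48.0)]
```

View pics/a_side.png

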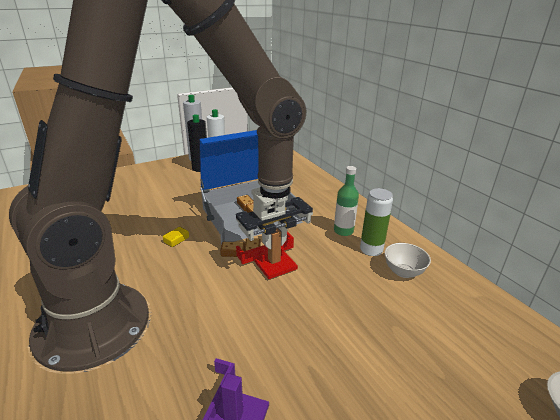

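The stack of two is left of the blade at (240,245), near the left wing; the pan pair is at (246,202). Check the extents.

```bash
python3 - <<'E'
from h import *
a=cv2.imread('pics/a_scene.png');cv2.imwrite('pics/c5.png',cv2.resize(a[190:320,250:450],(800,520),interpolation=cv2.INTER_CUBIC))
d=grab('scene');P=world(d)
for u,v in [(340,222),(345,216),(336,214),(341,305),(362,212)]: print(u,v,P[v,u].round(3))
h=cv2.cvtColor(d['pixels'],cv2.COLOR_BGR2HSV);X,Y,Z=P[...,0],P[...,1],P[...,2]
m=(X>.33)&(X<.5)&(Y>-.0)&(Y<.19)&(Z>.022)&(Z<.032)&(h[...,1]>80)&(h[...,0]>4)&(h[...,0]<22)
for y in np.arange(0,.18,.015):
    q=X[m&(Y>y)&(Y<y+.015)]
    if len(q):print(y.round(3),np.round([q.min(),q.max()],3))
E
```

```text
340 222 [0.391 0.16  0.013]
345 216 [0.397 0.169 0.048]
336 214 [0.384 0.145 0.042]
341 305 [ 0.648  0.135 -0.001]
362 212 [0.397 0.215 0.066]
0.0 [0.483 0.483]
0.015 [0.483 0.483]
0.03 [0.429 0.451]
0.045 [0.41  0.461]
0.06 [0.385 0.469]
0.075 [0.36  0.477]
0.09 [0.354 0.475]
0.105 [0.362 0.449]
0.12 [0.371 0.385]
```

View pics/c5.png

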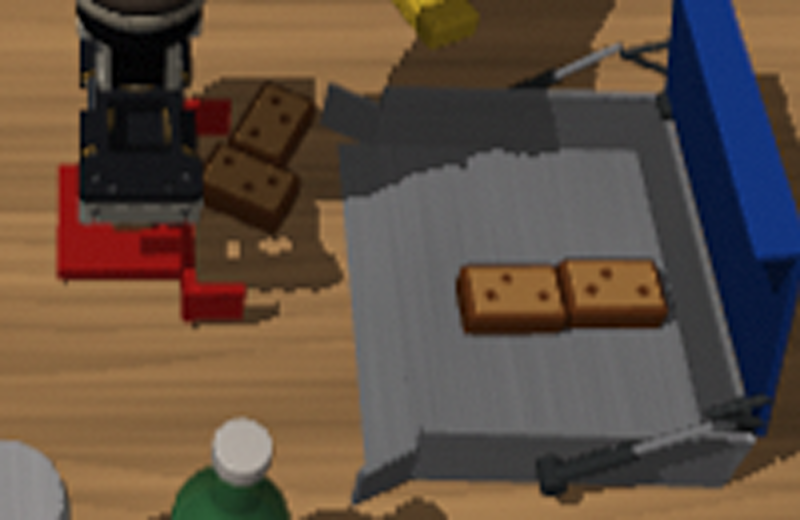

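The crop shows rusk B2 (275,120) slanted ahead of the left ear, reaching outside the left wing's tip at (330,100), so a straight push would jam. I'll come from its left with the blade turned about 30°.

```bash
python3 -m creep '[[-1,0,0,0,0.1],[0,0,-0.75,0,0.1],[0,0,-0.75,0,0.1],[0.3,-0.9,0,0,0.1],[0.3,-0.9,0,0,0.1],[0.3,-0.9,0,0,0.1],[0,0,0,1,0.1],[0,0,0,1,0.1],[0,0,0,1,0.1],[0,0,0,1,0.1],[0,0,0,1,0.1],[0,0,0,1,0.1]]'; python3 -m creep '[[0,0,0,1,0.1],[0,0,0,0.5,0.1],[0,0,0,0,0.1]]'
python3 r.py b_
```

```text
clock: 17.38
position: [0.3606, -0.0159, 0.128]
ee_rot: [2.638, 1.706, 0.0]
force: [0.3, -0.5, -3.7]
width: 0.303
gripper_force: 45.0
clock: 17.75
position: [0.3606, -0.0156, 0.128]
ee_rot: [2.721, 1.571, 0.0]
force: [-0.1, -0.3, -3.6]
width: 0.304
gripper_force: 45.0
scene [314. 228.] 586 [array([415.,  88.]), array([ 68., 112.]), np.float64(61.0)]
scene [390. 263.] 747 [array([540., 276.]), array([ 45., 134.]), np.float64(3.0)]
side [259. 213.] 41 [array([537., 211.]), array([20., 29.]), np.float64(61.0)]
```

```bash
python3 -m creep '[[0,0,0.75,0,0.1],[0,0,0.75,0,0.1],[0.3,0,0,0,0.1],[0.3,0,0,0,0.1],[0.25,0,0,0,0.1],[0.1,0.17,0,0,0.1],[0.1,0.17,0,0,0.1],[0.1,0.17,0,0,0.1],[0.1,0.17,0,0,0.1],[0.1,0.17,0,0,0.1],[0.1,0.17,0,0,0.1],[0,0,0,0,0.1]]'
python3 r.py c_
python3 - <<'E'
import cv2
a=cv2.imread('pics/c_scene.png');cv2.imwrite('pics/c6.png',cv2.resize(a[190:320,250:450],(800,520),interpolation=cv2.INTER_CUBIC))
E
```

```text
clock: 19.35
position: [0.426, 0.0144, 0.068]
ee_rot: [2.721, 1.57, 0.001]
force: [0.3, -1.1, -3.7]
width: 0.305
gripper_force: 45.0
scene [315. 238.] 624 [array([450.,  87.]), array([ 67., 114.]), np.float64(60.0)]
scene [292. 232.] 29 [array([437.,  17.]), array([15., 33.]), np.float64(17.0)]
scene [390. 263.] 742 [array([539., 276.]), array([ 46., 134.]), np.float64(2.0)]
side [269. 239.] 28 [array([498.,  72.]), array([40., 11.]), np.float64(57.0)]
side [238. 240.] 33 [array([415., 109.]), array([20., 31.]), np.float64(58.0)]
side [256. 260.] 46 [array([418.,   1.]), array([ 6., 25.]), np.float64(60.0)]
```

View pics/c6.png

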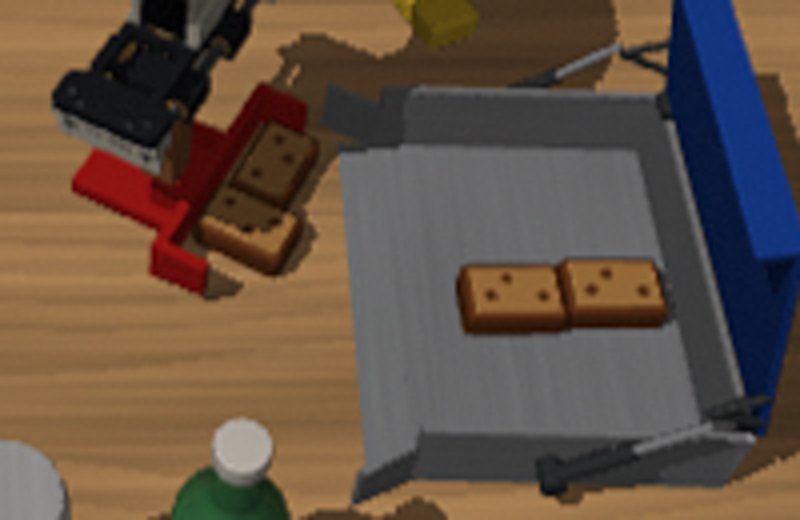

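The two rusks are cradled between the blade and left ear, at (275,160) and (250,225), now clear of the wing at (340,110). Shift a little more right, then go straight in at this angle.

```bash
python3 -m creep '[[0.08,0.14,0,0,0.1],[0.08,0.14,0,0,0.1],[0.08,0.14,0,0,0.1],[0.25,-0.14,0,0,0.1],[0.25,-0.14,0,0,0.1],[0.25,-0.14,0,0,0.1],[0.25,-0.14,0,0,0.1],[0.25,-0.14,0,0,0.1],[0.25,-0.14,0,0,0.1],[0.25,-0.14,0,0,0.1],[0.25,-0.14,0,0,0.1],[0,0,0,0,0.1]]'
python3 r.py e_
python3 - <<'E'
import cv2
a=cv2.imread('pics/e_scene.png');cv2.imwrite('pics/c7.png',cv2.resize(a[190:320,250:450],(800,520),interpolation=cv2.INTER_CUBIC))
E
```

```text
clock: 20.95
position: [0.4512, 0.1051, 0.0694]
ee_rot: [2.718, 1.564, 0.013]
force: [12.2, -7.9, -3.1]
width: 0.308
gripper_force: 45.0
scene [345. 247.] 665 [array([483., 169.]), array([ 67., 110.]), np.float64(61.0)]
scene [390. 263.] 744 [array([539., 276.]), array([ 45., 134.]), np.float64(3.0)]
side [249. 203.] 32 [array([530., 279.]), array([24., 32.]), np.float64(60.0)]
side [264. 222.] 44 [array([523., 155.]), array([33., 22.]), np.float64(62.0)]
side [250. 240.] 48 [array([450.,  90.]), array([35., 20.]), np.float64(4.0)]
```

View pics/c7.png

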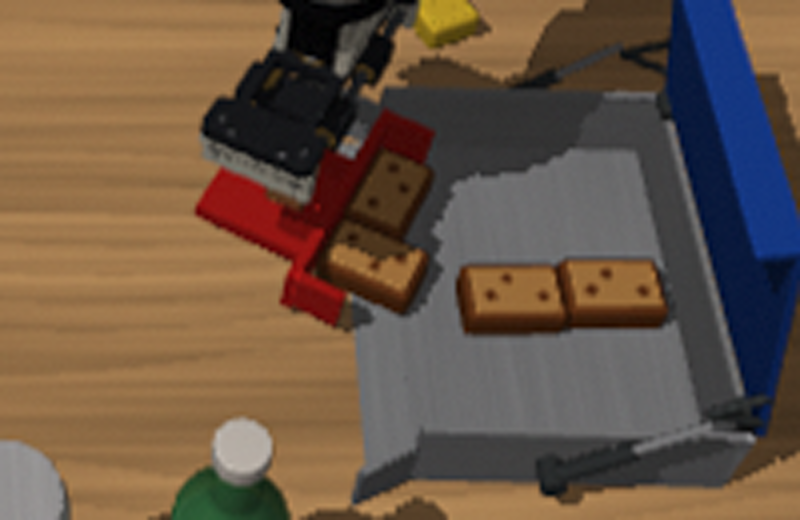

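The left ear rubs the left wing (405,130); rusks are crossing the mouth. Ease right and finish the push.

```bash
python3 -m creep '[[0.08,0.15,0,0,0.1],[0.08,0.15,0,0,0.1],[0.25,-0.12,0,0,0.1],[0.25,-0.12,0,0,0.1],[0.25,-0.12,0,0,0.1],[0.25,-0.12,0,0,0.1],[0,0,0,0,0.1]]'; python3 -m creep '[[0.25,-0.12,0,0,0.1],[0.25,-0.12,0,0,0.1],[0.2,-0.1,0,0,0.1],[0,0,0,0,0.1]]'
python3 r.py f_
python3 - <<'E'
import cv2
a=cv2.imread('pics/f_scene.png');cv2.imwrite('pics/c8.png',cv2.resize(a[190:320,250:450],(800,520),interpolation=cv2.INTER_CUBIC))
E
```

```text
clock: 21.92
position: [0.4619, 0.1472, 0.068]
ee_rot: [2.721, 1.566, -0.005]
force: [-1.7, -12.4, 7.9]
width: 0.308
gripper_force: 44.8
clock: 22.42
position: [0.4708, 0.1769, 0.071]
ee_rot: [2.72, 1.558, 0.011]
force: [8.5, -23.1, 28.1]
width: 0.305
gripper_force: 44.5
scene [380. 259.] 1260 [array([527., 257.]), array([200., 111.]), np.float64(56.0)]
side [258. 212.] 141 [array([537., 224.]), array([112.,  41.]), np.float64(63.0)]
```

I've used up the picture allowance (in fact gone one over it), so from here I'll work from numbers only. Back off and measure the rusks.

```bash
python3 -m creep '[[-0.2,0.1,-0.05,0,0.1],[-0.5,0.28,-0.2,0,0.1],[-0.8,0.46,-0.5,0,0.1],[-0.87,0.5,-0.5,0,0.1],[-0.87,0.5,-0.4,0,0.1],[-0.87,0.5,0,0,0.1],[-0.87,0.5,0,0,0.1],[0,0,0,0,0.1]]'
cat > q.py <<'E'
from h import *
for n in('scene','side'):
    a=grab(n);P=world(a);X,Y,Z=P[...,0],P[...,1],P[...,2];h=cv2.cvtColor(a['pixels'],cv2.COLOR_BGR2HSV)
    m=((X>.38)&(X<.68)&(Y>.0)&(Y<.4)&(Z>.01)&(Z<.062)&(h[...,1]>80)&(h[...,0]>4)&(h[...,0]<22))
    mt=(m&(Z>.024)).astype(np.uint8)
    er=cv2.erode(mt,np.ones((3,3)))
    print(n,'area',m.sum(),'Z pct',np.percentile(Z[m],[2,50,98]).round(3))
    k,l,st,c=cv2.connectedComponentsWithStats(er,connectivity=4)
    for i in range(1,k):
        if st[i,4]>20:
            q=P[l==i];b=cv2.boxPoints(cv2.minAreaRect((q[:,:2]*1000).astype(np.float32)))
            print(c[i].round(),st[i,4],'mean',q.mean(0).round(3),'box',b.round().astype(int).tolist(),'zmax',q[:,2].max().round(3))
    # occupancy raster, 8 mm cells: max height in mm
    for y in np.arange(.36,.12,-.012):
        print(round(y,3),' '.join('%2d'%(1000*Z[c].max()) if (c:=m&(abs(Y-y)<.006)&(abs(X-x)<.006)).any() else ' .' for x in np.arange(.4,.66,.012)))
E
python3 q.py
```

```text
clock: 23.52
position: [0.4635, -0.0508, 0.1341]
ee_rot: [2.723, 1.564, -0.0]
force: [0.4, 0.6, -2.7]
width: 0.304
gripper_force: 44.4
scene area 1565 Z pct [0.012 0.029 0.034]
[354. 250.] 481 mean [0.499 0.185 0.03 ] box [[435, 185], [528, 144], [553, 199], [459, 240]] zmax 0.035
[396. 263.] 513 mean [0.544 0.289 0.03 ] box [[522, 354], [524, 224], [562, 225], [560, 354]] zmax 0.035
0.36  .  .  .  .  .  .  .  .  .  . 27 26 29 27  .  .  .  .  .  .  .  .
0.348  .  .  .  .  .  .  .  .  .  . 29 32 33 33 26  .  .  .  .  .  .  .
0.336  .  .  .  .  .  .  .  .  .  . 30 32 33 33 29  .  .  .  .  .  .  .
0.324  .  .  .  .  .  .  .  .  .  . 30 33 31 34 24  .  .  .  .  .  .  .
0.312  .  .  .  .  .  .  .  .  .  . 31 33 32 31 24  .  .  .  .  .  .  .
0.3  .  .  .  .  .  .  .  .  .  . 31 34 33 31  .  .  .  .  .  .  .  .
0.288  .  .  .  .  .  .  .  .  .  . 29 31 31 31 26  .  .  .  .  .  .  .
0.276  .  .  .  .  .  .  .  .  .  . 31 32 32 34 30  .  .  .  .  .  .  .
0.264  .  .  .  .  .  .  .  .  .  . 32 32 34 32 26  .  .  .  .  .  .  .
0.252  .  .  .  .  .  .  .  .  .  . 30 33 31 33 27  .  .  .  .  .  .
[... 1601 characters left out ...]
 .  .  .  .  .  . 32 31 31 29  .  .  .  .  .  .  .  .
0.228  .  .  .  .  .  .  .  .  .  . 24 22  .  .  .  .  .  .  .  .  .  .
0.216  .  .  . 30 30 27  .  .  . 26 28 21 22  .  .  .  .  .  .  .  .  .
0.204  .  .  . 30 32 32 31 30  . 29 31 31  .  .  .  .  .  .  .  .  .  .
0.192  .  . 28 31 32 30 31 32 32 31 31 30  .  .  .  .  .  .  .  .  .  .
0.18  .  . 29 30 29 30 31 31 28 31 31 32 27  .  .  .  .  .  .  .  .  .
0.168  .  .  .  . 29 29 31 30 32 32 30 31  .  .  .  .  .  .  .  .  .  .
0.156  .  .  .  .  .  . 20 28 30 31 31 29  .  .  .  .  .  .  .  .  .  .
0.144  .  .  .  .  .  .  .  . 24 31 30 27  .  .  .  .  .  .  .  .  .  .
0.132  .  .  .  .  .  .  .  .  .  .  .  .  .  .  .  .  .  .  .  .  .  .
```

Two rusks sit against the back wall; the other two are still at the threshold (about x .528/.467, y .175/.20), blocked by the first pair. I'll nudge them left from the right with the blade turned 45° the other way, then push straight in.

```bash
python3 -m creep '[[0,0,0,-1,0.1],[0,0,0,-1,0.1],[0,0,0,-1,0.1],[0,0,0,-1,0.1],[0,0,0,-1,0.1],[0,0,0,-1,0.1],[0,0,0,-1,0.1],[0,0,0,-1,0.1],[0,0,0,-1,0.1],[0,0,0,-1,0.1],[0,0,0,-1,0.1],[0,0,0,-1,0.1]]' >/dev/null; python3 -m creep '[[0,0,0,-1,0.1],[0,0,0,-1,0.1],[0,0,0,-1,0.1],[0,0,0,-1,0.1],[0,0,0,-1,0.1],[0,0,0,-1,0.1],[0,0,0,-0.75,0.1],[0.1,0.85,0,0,0.1],[0.1,0.85,0,0,0.1],[0.1,0.85,0,0,0.1],[0.1,0.85,0,0,0.1],[0,0.8,0,0,0.1]]'; python3 -m creep '[[0,0,0,0,0.1]]'; python3 q.py | grep mean; python3 -c "
from h import *
print(cv2.Rodrigues(readout.observe()['ee_rot'])[0].round(3))"
```

```text
clock: 26.62
position: [0.571, 0.0854, 0.1337]
ee_rot: [-1.197, -2.903, -0.001]
force: [0.8, -0.8, -2.6]
width: 0.306
gripper_force: 44.3
clock: 26.75
position: [0.5718, 0.0867, 0.1336]
ee_rot: [-1.194, -2.905, -0.003]
force: [-1.2, -0.1, -4.2]
width: 0.305
gripper_force: 44.3
[361. 261.] 63 mean [0.535 0.198 0.03 ] box [[516, 206], [541, 182], [554, 196], [528, 220]] zmax 0.033
[395. 263.] 506 mean [0.543 0.287 0.03 ] box [[522, 352], [526, 224], [564, 225], [560, 353]] zmax 0.035
[250. 203.] 168 mean [0.535 0.282 0.03 ] box [[516, 345], [519, 217], [552, 218], [549, 346]] zmax 0.033
[250. 221.] 219 mean [0.488 0.18  0.029] box [[427, 181], [523, 143], [545, 197], [449, 236]] zmax 0.033
[[-0.709  0.705 -0.001]
 [ 0.705  0.709  0.   ]
 [ 0.001 -0.001 -1.   ]]
```

```bash
python3 -m creep '[[0,0,0.83,0,0.1],[0,0,0.83,0,0.1],[0.2,0,0,0,0.1],[0.2,0,0,0,0.1],[0.14,-0.14,0,0,0.1],[0.14,-0.14,0,0,0.1],[0.14,-0.14,0,0,0.1],[0.14,-0.14,0,0,0.1],[0.14,-0.14,0,0,0.1],[0.14,-0.14,0,0,0.1],[0,0,0,0,0.1]]'; python3 q.py
```

```text
clock: 28.22
position: [0.5115, 0.093, 0.0675]
ee_rot: [-1.202, -2.902, 0.0]
force: [0.2, -1.0, -3.1]
width: 0.302
gripper_force: 44.5
scene area 1353 Z pct [0.012 0.029 0.055]
[357. 257.] 173 mean [0.525 0.188 0.03 ] box [[487, 200], [531, 158], [561, 190], [516, 232]] zmax 0.034
[312. 261.] 54 mean [0.545 0.063 0.047] box [[533, 53], [549, 48], [557, 75], [541, 80]] zmax 0.059
[396. 263.] 504 mean [0.544 0.289 0.03 ] box [[524, 352], [525, 224], [564, 224], [563, 353]] zmax 0.035
0.36  .  .  .  .  .  .  .  .  .  . 24 30 29 29  .  .  .  .  .  .  .  .
0.348  .  .  .  .  .  .  .  .  .  . 28 32 33 33 28  .  .  .  .  .  .  .
0.336  .  .  .  .  .  .  .  .  .  . 31 33 32 33 25  .  .  .  .  .  .  .
0.324  .  .  .  .  .  .  .  .  .  . 30 33 32 32 30  .  .  .  .  .  .  .
0.312  .  .  .  .  .  .  .  .  .  . 31 34 32 33  .  .  .  .  .  .  .  .
0.3  .  .  .  .  .  .  .  .  .  . 33 32 33 32 24  .  .  .  .  .  .  .
0.288  .  .  .  .  .  .  .  .  .  . 27 30 32 33 31  .  .  .  .  .  .  .
0.276  .  .  .  .  .  .  .  .  .  . 30 33 32 33 29  .  .  .  .  .  .  .
0.264  .  .  .  .  .  .  .  .  .  . 31 3
[... 1905 characters left out ...]
 .  .  .  .  .  .  .  .  .  .  .  .  .  .  .  .  .  .
0.228  .  .  .  .  .  .  .  .  .  .  .  .  .  .  .  .  .  .  .  .  .  .
0.216  .  .  . 27 30 28  .  .  .  .  .  .  .  .  .  .  .  .  .  .  .  .
0.204  .  .  . 30 32 32 29 31  .  .  .  .  .  .  .  .  .  .  .  .  .  .
0.192  .  . 27 31 34 31 31 31 29 27  .  .  .  .  .  .  .  .  .  .  .  .
0.18  .  . 26 29 30 30 32 31 32 32 29  .  .  .  .  .  .  .  .  .  .  .
0.168  .  .  .  . 28 29 30 31 33 31 30  .  .  .  .  .  .  .  .  .  .  .
0.156  .  .  .  .  .  . 28 26 30 34 31  .  .  .  .  .  .  .  .  .  .  .
0.144  .  .  .  .  .  .  .  . 28 30 28 14  .  .  .  .  .  .  .  .  .  .
0.132  .  .  .  .  .  .  .  .  .  .  .  .  .  .  .  .  .  .  .  .  .  .
```

The rusks did not move, and the handle seems displaced below the grip: the sweeper may have tilted in the fingers during the earlier jam. Lift clear and measure it.

```bash
python3 -m creep '[[-0.3,0,-0.1,0,0.1],[-0.5,0,-0.8,0,0.1],[-0.5,0,-0.8,0,0.1],[-0.5,-0.5,-0.2,0,0.1],[-0.8,-0.8,0,0,0.1],[-0.8,-0.8,0,0,0.1],[-0.8,-0.8,0,0,0.1],[0,0,0,0,0.1]]'
cat > sw.py <<'E'
from h import *
s=readout.observe();R=cv2.Rodrigues(s['ee_rot'])[0];t=s['position'];print('tcp',t.round(3))
A=[];B=[]
for n in('scene','side','wrist'):
    a=grab(n);P=world(a);h=cv2.cvtColor(a['pixels'],cv2.COLOR_BGR2HSV).astype(int)
    q=(P-t)@R   # tool frame
    near=(np.linalg.norm(P-t,axis=2)<.2)&(P[...,2]>-.005)&(a['z_map']>0)
    red=near&((h[...,0]<5)|(h[...,0]>172))&(h[...,1]>150)
    wood=near&(h[...,0]>4)&(h[...,0]<20)&(h[...,1]>70)&(P[...,2]>.03)&(abs(q[...,0])<.09)&(abs(q[...,1])<.04)
    print(n,'red',red.sum(),'wood',wood.sum())
    if red.sum(): print(' red tool xyz pct 2/50/98',np.percentile(q[red],[2,50,98],axis=0).round(3).tolist())
    if wood.sum(): print(' wood',np.percentile(q[wood],[2,50,98],axis=0).round(3).tolist())
    rr=q[red]
    for lo in np.arange(-.09,.13,.015):
        k=rr[(rr[:,0]>lo)&(rr[:,0]<=lo+.015)]
        if len(k)>4: print('  x',round(lo,3),len(k),'y',np.percentile(k[:,1],[3,97]).round(3),'z',np.percentile(k[:,2],[3,50,97]).round(3))
E
python3 sw.py
```

```text
clock: 29.32
position: [0.5488, -0.114, 0.1438]
ee_rot: [1.213, 2.896, -0.004]
force: [0.3, -0.1, -2.8]
width: 0.307
gripper_force: 44.5
tcp [ 0.549 -0.114  0.144]
scene red 1334 wood 508
 red tool xyz pct 2/50/98 [[-0.091, -0.073, 0.019], [-0.04, 0.024, 0.029], [0.018, 0.085, 0.054]]
 wood [[-0.052, -0.017, -0.171], [-0.031, 0.01, -0.014], [0.024, 0.037, 0.033]]
  x -0.09 220 y [-0.047  0.04 ] z [0.019 0.023 0.03 ]
  x -0.075 198 y [-0.044  0.041] z [0.024 0.027 0.036]
  x -0.06 161 y [-0.078  0.042] z [0.028 0.032 0.143]
  x -0.045 115 y [-0.042  0.044] z [0.023 0.037 0.047]
  x -0.03 114 y [-0.038  0.08 ] z [0.018 0.042 0.053]
  x -0.015 331 y [-0.07   0.084] z [0.019 0.033 0.052]
  x 0.0 105 y [-0.078  0.086] z [0.02  0.028 0.051]
  x 0.015 41 y [0.028 0.087] z [0.027 0.036 0.144]
side red 1095 wood 312
 red tool xyz pct 2/50/98 [[-0.087, -0.08, 0.021], [-0.022, -0.035, 0.032], [0.039, 0.037, 0.057]]
 wood [[-0.05, -0.025, -0.156], [-0.03, -0.013, 0.007], [0.032, 0.015, 0.036]]
  x -0.09 139 y [-0.05   0.036] z [0.02  0.023 0.031]
  x -0.075 147 y [-0.049  0.038] z [0.024 0.028 0
[... 311 characters left out ...]
24 0.04  0.06 ]
  x 0.03 60 y [-0.078 -0.069] z [0.03  0.041 0.062]
wrist red 7124 wood 4844
 red tool xyz pct 2/50/98 [[-0.026, -0.072, 0.021], [0.008, 0.007, 0.026], [0.042, 0.088, 0.048]]
 wood [[-0.018, -0.037, -0.094], [0.003, 0.004, -0.054], [0.039, 0.035, 0.041]]
  x -0.075 95 y [-0.021  0.033] z [0.025 0.027 0.029]
  x -0.045 16 y [0.021 0.023] z [0.038 0.039 0.041]
  x -0.03 614 y [-0.012  0.023] z [0.041 0.043 0.045]
  x -0.015 1019 y [-0.038  0.083] z [0.02  0.046 0.048]
  x 0.0 3724 y [-0.066  0.086] z [0.021 0.023 0.04 ]
  x 0.015 1084 y [-0.073  0.089] z [0.024 0.028 0.05 ]
  x 0.03 493 y [-0.072  0.09 ] z [0.029 0.032 0.04 ]
  x 0.045 79 y [-0.072 -0.064] z [0.034 0.035 0.036]
```

The sweeper is pitched about 20° nose-down and about 20 mm back in the grip. I'll set it down here so that it settles flat, then regrasp.

```bash
python3 -m creep '[[0,0,0.6,0,0.1],[0,0,0.6,0,0.1],[0,0,0.5,0,0.1],[0,0,0.15,0,0.1],[0,0,0,0,0.1]]'; python3 -m creep '[[0,0,0.05,0,0.1],[0,0,0.05,0,0.1],[0,0,0.05,0,0.1],[0,0,0,0,0.1],[0,0,0,0,0.45],[0,0,0,0,0.45],[0,0,0,0,0.9],[0,0,0,0,0.9],[0,0,0,0,0.9],[0,0,0,0,0.9]]' 5; python3 sw.py | grep -A3 -E 'tcp|red'
```

```text
clock: 30.1
position: [0.5492, -0.107, 0.0696]
ee_rot: [-1.2, -2.903, -0.0]
force: [-0.6, 0.2, -2.7]
width: 0.301
gripper_force: 44.5
clock: 31.35
position: [0.5489, -0.1078, 0.0635]
ee_rot: [-1.202, -2.902, -0.0]
force: [-0.0, -0.4, -0.1]
width: 0.836
gripper_force: 0.0
tcp [ 0.549 -0.108  0.064]
scene red 1011 wood 410
 red tool xyz pct 2/50/98 [[-0.079, -0.042, 0.022], [-0.041, 0.025, 0.05], [0.035, 0.082, 0.06]]
 wood [[-0.041, -0.038, -0.171], [-0.03, 0.013, -0.035], [0.024, 0.037, 0.031]]
  x -0.09 89 y [-0.04   0.044] z [0.049 0.054 0.064]
  x -0.075 185 y [-0.041  0.045] z [0.048 0.051 0.056]
--
side red 916 wood 220
 red tool xyz pct 2/50/98 [[-0.075, -0.085, 0.022], [-0.021, -0.035, 0.051], [0.042, 0.038, 0.061]]
 wood [[-0.04, -0.018, -0.067], [-0.033, -0.015, 0.002], [-0.007, 0.009, 0.032]]
  x -0.09 24 y [-0.047  0.036] z [0.049 0.051 0.06 ]
  x -0.075 150 y [-0.048  0.039] z [0.049 0.052 0.06 ]
--
wrist red 14280 wood 4365
 red tool xyz pct 2/50/98 [[-0.073, -0.078, 0.023], [0.012, 0.003, 0.035], [0.044, 0.08, 0.055]]
 wood [[-0.016, -0.04, -0.095], [-0.012, 0.001, -0.039], [0.029, 0.028, 0.03]]
  x -0.09 171 y [-0.042  0.044] z [0.051 0.052 0.053]
  x -0.075 214 y [-0.043  0.044] z [0.051 0.052 0.053]
```

```bash
python3 -m creep '[[-0.35,0,0,0,0.9],[-0.34,0.04,0.05,0,0.9],[0,0,0,0,0.1],[0,0,0,0,0.1],[0,0,0,0,0.1],[0,0,0,0,0.1],[0,0,0,0,0.1],[0,0,0,0,0.1],[0,0,0,0,0.1],[0,0,0,0,0.1]]' 60; python3 -m creep '[[0,0,0,0,0.1],[0,0,0,0,0.1],[0,0,-0.1,0,0.1],[0,0,0,0,0.1]]';python3 sw.py | grep -A1 -E 'tcp|red'; python3 q.py | grep mean
```

```text
clock: 32.75
position: [0.5694, -0.1263, 0.0616]
ee_rot: [-1.202, -2.902, 0.0]
force: [-1.7, -1.0, 0.9]
width: 0.302
gripper_force: 60.0
clock: 33.25
position: [0.5699, -0.126, 0.0657]
ee_rot: [1.202, 2.902, 0.001]
force: [0.2, -0.5, -3.6]
width: 0.302
gripper_force: 60.0
tcp [ 0.57  -0.126  0.066]
scene red 883 wood 166
 red tool xyz pct 2/50/98 [[-0.051, -0.042, 0.02], [-0.019, 0.025, 0.049], [0.064, 0.082, 0.06]]
 wood [[-0.036, -0.016, -0.172], [-0.01, 0.013, -0.082], [0.034, 0.039, 0.034]]
--
side red 1036 wood 138
 red tool xyz pct 2/50/98 [[-0.048, -0.085, 0.02], [0.016, -0.033, 0.049], [0.071, 0.073, 0.06]]
 wood [[-0.034, -0.024, -0.174], [0.001, -0.015, 0.016], [0.036, 0.016, 0.034]]
--
wrist red 14326 wood 7560
 red tool xyz pct 2/50/98 [[-0.01, -0.079, 0.021], [0.038, 0.003, 0.03], [0.071, 0.08, 0.052]]
 wood [[-0.01, -0.035, -0.093], [0.016, 0.0, -0.047], [0.036, 0.033, 0.028]]
[355. 250.] 452 mean [0.5   0.185 0.03 ] box [[434, 183], [530, 145], [552, 200], [456, 239]] zmax 0.035
[395. 263.] 519 mean [0.544 0.288 0.03 ] box [[521, 351], [526, 223], [565, 224], [559, 353]] zmax 0.034
[250. 202.] 159 mean [0.536 0.283 0.03 ] box [[519, 347], [519, 223], [552, 223], [551, 347]] zmax 0.033
[250. 221.] 235 mean [0.489 0.18  0.029] box [[427, 182], [522, 140], [544, 191], [450, 232]] zmax 0.033
```

Grip is now centred and level. Repeat the leftward nudge.

```bash
python3 -m creep '[[0.74,0.74,0,0,0.1],[0.74,0.74,0,0,0.1],[0.74,0.74,0,0,0.1],[0.74,0.74,0,0,0.1],[0.74,0.74,0,0,0.1],[0.3,0,0,0,0.1],[0.15,0,0,0,0.1],[0.14,-0.14,0,0,0.1],[0.14,-0.14,0,0,0.1],[0.14,-0.14,0,0,0.1],[0,0,0,0,0.1]]';  python3 -m creep '[[0.14,-0.14,0,0,0.1],[0.14,-0.14,0,0,0.1],[0.14,-0.14,0,0,0.1],[0,0,0,0,0.1]]'; python3 q.py; python3 sw.py | grep -A1 -E 'red'
```

```text
clock: 34.88
position: [0.5323, 0.0954, 0.0656]
ee_rot: [-1.203, -2.902, 0.001]
force: [-0.6, 0.3, -3.2]
width: 0.306
gripper_force: 60.0
clock: 35.38
position: [0.5141, 0.097, 0.0674]
ee_rot: [1.203, 2.893, 0.01]
force: [11.5, 1.6, -2.5]
width: 0.301
gripper_force: 60.3
scene area 1208 Z pct [0.012 0.03  0.053]
[356. 225.] 31 mean [0.417 0.2   0.03 ] box [[404, 186], [418, 181], [428, 212], [415, 216]] zmax 0.034
[362. 249.] 52 mean [0.501 0.204 0.032] box [[484, 213], [510, 185], [523, 197], [496, 225]] zmax 0.034
[322. 255.] 48 mean [0.526 0.092 0.043] box [[517, 82], [531, 80], [536, 107], [521, 110]] zmax 0.058
[396. 263.] 490 mean [0.544 0.29  0.03 ] box [[521, 352], [524, 222], [563, 224], [560, 353]] zmax 0.036
0.36  .  .  .  .  .  .  .  .  .  .  . 28 27 28 13  .  .  .  .  .  .  .
0.348  .  .  .  .  .  .  .  .  .  . 30 32 32 32 29  .  .  .  .  .  .  .
0.336  .  .  .  .  .  .  .  .  .  . 30 33 33 34 29  .  .  .  .  .  .  .
0.324  .  .  .  .  .  .  .  .  .  . 31 32 34 31 24  .  .  .  .  .  .  .
0.312  .  .  .  .  .  .  .  .  .  . 31 33 33 32 20  .  .  .  .  .  .  .
0.3  .  .  .
[... 2756 characters left out ...]
  .  .  .  .  .  .
0.132  .  .  .  .  .  .  .  .  .  .  .  .  .  .  .  .  .  .  .  .  .  .
scene red 957 wood 276
 red tool xyz pct 2/50/98 [[-0.051, -0.043, 0.02], [-0.013, 0.022, 0.048], [0.062, 0.083, 0.059]]
 wood [[-0.03, -0.027, -0.169], [-0.012, 0.004, -0.021], [0.018, 0.039, 0.035]]
--
side red 775 wood 173
 red tool xyz pct 2/50/98 [[-0.05, -0.085, 0.021], [0.016, -0.035, 0.048], [0.068, 0.041, 0.059]]
 wood [[-0.019, -0.023, -0.173], [0.001, -0.013, 0.023], [0.084, 0.037, 0.037]]
--
wrist red 12648 wood 9156
 red tool xyz pct 2/50/98 [[-0.009, -0.078, 0.021], [0.038, -0.0, 0.029], [0.071, 0.081, 0.052]]
 wood [[-0.009, -0.033, -0.093], [0.016, 0.003, -0.044], [0.084, 0.038, 0.037]]
```

Both blockers now lie left of the pair (x .40–.51). Back off, straighten to yaw 0, and push in.

```bash
python3 -m creep '[[-0.18,0.18,0,0,0.1],[-0.7,-0.7,0,0,0.1],[-0.7,-0.7,0,0,0.1],[-0.7,-0.7,0,0,0.1],[0,0,0,1,0.1],[0,0,0,1,0.1],[0,0,0,1,0.1],[0,0,0,1,0.1],[0,0,0,1,0.1],[0,0,0,1,0.1],[0,0,0,1,0.1],[0,0,0,1,0.1]]' >/dev/null; python3 -m creep '[[0,0,0,1,0.1],[0,0,0,1,0.1],[0,0,0,1,0.1],[0,0,0,0.2,0.1],[0,-0.3,0,0,0.1],[0,-0.3,0,0,0.1],[0,0,0,0,0.1]]'; python3 q.py | grep mean;  python3 sw.py | grep -A1 -E 'red'
```

```text
clock: 38.0
position: [0.4938, -0.0231, 0.0655]
ee_rot: [-2.217, -2.225, 0.001]
force: [-0.2, 0.6, -2.5]
width: 0.298
gripper_force: 60.0
[354. 240.] 458 mean [0.469 0.188 0.03 ] box [[403, 179], [505, 152], [521, 210], [419, 238]] zmax 0.035
[395. 263.] 524 mean [0.544 0.287 0.03 ] box [[523, 352], [526, 223], [564, 224], [561, 353]] zmax 0.035
[250. 203.] 142 mean [0.537 0.281 0.03 ] box [[520, 221], [551, 221], [552, 345], [520, 345]] zmax 0.033
[236. 224.] 144 mean [0.442 0.182 0.029] box [[402, 177], [471, 154], [489, 207], [420, 230]] zmax 0.033
scene red 725 wood 82
 red tool xyz pct 2/50/98 [[-0.048, -0.076, 0.019], [0.014, 0.035, 0.047], [0.07, 0.084, 0.063]]
 wood [[-0.035, -0.032, -0.193], [0.015, 0.014, -0.091], [0.036, 0.038, -0.072]]
--
side red 1059 wood 304
 red tool xyz pct 2/50/98 [[-0.053, -0.082, 0.021], [0.007, -0.023, 0.048], [0.06, 0.075, 0.059]]
 wood [[-0.033, -0.017, -0.174], [-0.013, -0.003, -0.007], [0.01, 0.028, 0.034]]
--
wrist red 14193 wood 7414
 red tool xyz pct 2/50/98 [[-0.009, -0.078, 0.021], [0.039, -0.002, 0.03], [0.071, 0.081, 0.052]]
 wood [[-0.009, -0.026, -0.093], [0.016, 0.002, -0.047], [0.037, 0.033, 0.028]]
```

```bash
python3 -m creep '[[0.6,0.1,-0.06,0,0.1],[0.6,0,0,0,0.1],[0.6,0,0,0,0.1],[0.5,0,0,0,0.1],[0.25,0,0,0,0.1],[0.25,0,0,0,0.1],[0.25,0,0,0,0.1],[0.25,0,0,0,0.1],[0.25,0,0,0,0.1],[0,0,0,0,0.1]]'; python3 -m creep '[[0.2,0,0,0,0.1],[0.2,0,0,0,0.1],[0.2,0,0,0,0.1],[0.2,0,0,0,0.1],[0,0,0,0,0.1]]';python3 q.py | sed -n '/scene/,/side/p' ; python3 sw.py | grep -A1 -E 'red'
```

```text
clock: 39.5
position: [0.4983, 0.117, 0.0676]
ee_rot: [2.218, 2.223, -0.005]
force: [-1.6, -7.6, -0.7]
width: 0.305
gripper_force: 60.0
clock: 40.12
position: [0.4987, 0.1404, 0.0692]
ee_rot: [2.223, 2.212, -0.014]
force: [-8.6, -36.8, 32.5]
width: 0.303
gripper_force: 60.0
scene area 1161 Z pct [0.012 0.029 0.052]
[365. 230.] 53 mean [0.433 0.224 0.03 ] box [[414, 219], [457, 216], [458, 232], [415, 234]] zmax 0.033
[328. 250.] 40 mean [0.509 0.111 0.043] box [[495, 108], [501, 99], [518, 110], [512, 119]] zmax 0.055
[408. 263.] 238 mean [0.543 0.322 0.03 ] box [[523, 293], [559, 292], [561, 351], [525, 353]] zmax 0.035
[383. 263.] 257 mean [0.544 0.255 0.03 ] box [[525, 284], [527, 224], [565, 225], [563, 286]] zmax 0.035
0.36  .  .  .  .  .  .  .  .  .  .  . 31 28 29 13  .  .  .  .  .  .  .
0.348  .  .  .  .  .  .  .  .  .  . 31 31 32 33 26  .  .  .  .  .  .  .
0.336  .  .  .  .  .  .  .  .  .  . 30 32 33 34 16  .  .  .  .  .  .  .
0.324  .  .  .  .  .  .  .  .  .  . 30 33 32 30 26  .  .  .  .  .  .  .
0.312  .  .  .  .  .  .  .  .  .  . 31 32 34 30 26  .  .  .  .  .  .  .
0.3  . 
[... 1014 characters left out ...]
  .  .  .  .  . 21  .  .  .  .  .  .  .  .  .  .  .  .
side area 446 Z pct [0.013 0.03  0.059]
scene red 925 wood 220
 red tool xyz pct 2/50/98 [[-0.075, -0.038, 0.025], [-0.031, 0.034, 0.04], [0.045, 0.083, 0.061]]
 wood [[-0.036, -0.035, -0.162], [-0.023, 0.013, 0.006], [0.087, 0.035, 0.038]]
--
side red 833 wood 378
 red tool xyz pct 2/50/98 [[-0.077, -0.083, 0.026], [0.003, -0.02, 0.04], [0.04, 0.076, 0.059]]
 wood [[-0.037, -0.032, -0.052], [-0.022, -0.006, 0.0], [0.076, 0.012, 0.039]]
--
wrist red 8881 wood 7684
 red tool xyz pct 2/50/98 [[-0.012, -0.079, 0.026], [0.018, -0.006, 0.032], [0.05, 0.08, 0.054]]
 wood [[-0.01, -0.031, -0.093], [0.013, -0.001, -0.045], [0.077, 0.032, 0.039]]
```

It's jammed again: the rusk nearest the pair catches its front corner, and the sweeper has slipped in the grip. I'll back off, reset the grip on the table, and turn 40° clockwise so the left ear takes the left rusk in first.

```bash
python3 -m creep '[[-0.8,0,0,0,0.1],[-1,0,0,0,0.1],[-1,0,0,0,0.1],[-0.3,0,0,1,0.1],[0,0,0,1,0.1],[0,0,0,1,0.1],[0,0,0,1,0.1],[0,0,0,1,0.1],[0,0,0,1,0.1],[0,0,0,1,0.1],[0,0,0,1,0.1],[0,0,0,1,0.1]]'; python3 -m creep '[[0,0,0.08,1,0.1],[0,0,0.08,0,0.1],[0,0,0,0,0.6],[0,0,0,0,0.6],[0,0,0,0,0.6]]' 5; python3 sw.py | grep -A1 -E 'tcp|red'; python3 q.py | sed -n '/scene/,$p'
```

```text
clock: 41.88
position: [0.4995, 0.0281, 0.0679]
ee_rot: [-2.798, -1.427, -0.001]
force: [-1.0, 0.3, -2.6]
width: 0.303
gripper_force: 60.0
clock: 42.5
position: [0.4995, 0.0272, 0.0616]
ee_rot: [2.845, 1.333, 0.001]
force: [-0.2, -0.9, -0.3]
width: 0.574
gripper_force: 0.0
tcp [0.5   0.027 0.062]
scene red 781 wood 136
 red tool xyz pct 2/50/98 [[-0.07, -0.076, 0.018], [0.014, 0.032, 0.038], [0.046, 0.082, 0.058]]
 wood [[-0.035, -0.037, -0.176], [-0.01, 0.002, -0.08], [0.036, 0.037, -0.0]]
--
side red 1107 wood 353
 red tool xyz pct 2/50/98 [[-0.079, -0.078, 0.02], [-0.01, 0.007, 0.048], [0.027, 0.078, 0.059]]
 wood [[-0.043, -0.027, -0.165], [-0.038, 0.002, -0.018], [0.007, 0.036, 0.028]]
--
wrist red 13578 wood 5280
 red tool xyz pct 2/50/98 [[-0.071, -0.08, 0.021], [0.015, -0.003, 0.031], [0.046, 0.078, 0.053]]
 wood [[-0.013, -0.029, -0.094], [-0.009, 0.002, -0.045], [0.037, 0.034, 0.028]]
scene area 1570 Z pct [0.012 0.029 0.035]
[359. 241.] 451 mean [0.469 0.201 0.03 ] box [[404, 189], [501, 160], [519, 219], [421, 247]] zmax 0.035
[395. 263.] 486 mean [0.543 0.288 0.03 ] box 
[... 2374 characters left out ...]
 .  .  .  .  .  . 28 31  .  .  .  .  .  .  .  .  .  .
0.228  . 29 30 31  . 26 28 28  .  . 30  .  .  .  .  .  .  .  .  .  .  .
0.216  . 30 30 31 29 31 29 30  .  .  .  .  .  .  .  .  .  .  .  .  .  .
0.204  . 31 30 32 32 30 28 28 29  .  .  .  .  .  .  .  .  .  .  .  .  .
0.192 19 31 30 31 32 30 31 30 32 30  .  .  .  .  .  .  .  .  .  .  .  .
0.18  .  .  . 25 30 27 31 31 31  .  .  .  .  .  .  .  .  .  .  .  .  .
0.168 29  .  .  .  . 29 30 32 30  .  .  .  .  .  .  .  .  .  .  .  .  .
0.156  .  .  .  .  .  . 18 28 31  .  .  .  .  .  .  .  .  .  .  .  .  .
0.144  .  .  .  .  .  .  .  .  .  .  .  .  .  .  .  .  .  .  .  .  .  .
0.132  .  .  .  .  .  .  .  .  .  .  .  .  .  .  .  .  .  .  .  .  .  .
```

```bash
python3 -m creep '[[-0.33,0,0,0,0.6],[-0.32,0,0,0,0.6],[0,0,0,0,0.1],[0,0,0,0,0.1],[0,0,0,0,0.1],[0,0,0,0,0.1],[0,0,-0.13,0,0.1],[0.25,-0.84,0,0,0.1],[0.25,-0.84,0,0,0.1]]' 60; python3 -m creep '[[0.2,-0.17,0,0,0.1],[0.2,-0.17,0,0,0.1],[0.2,-0.17,0,0,0.1],[0.2,-0.17,0,0,0.1],[0.2,-0.17,0,0,0.1],[0.2,-0.17,0,0,0.1],[0.2,-0.17,0,0,0.1]]'; python3 q.py | sed -n '/scene/,/side/p' ; python3 sw.py | grep -A1 -E 'red'
```

```text
clock: 43.88
position: [0.4434, 0.0658, 0.0669]
ee_rot: [2.846, 1.331, -0.0]
force: [-0.8, 0.5, -3.0]
width: 0.301
gripper_force: 59.8
clock: 44.75
position: [0.443, 0.1395, 0.0667]
ee_rot: [2.845, 1.333, -0.001]
force: [-0.8, -0.8, -3.0]
width: 0.303
gripper_force: 59.8
scene area 1688 Z pct [0.012 0.029 0.041]
[378. 235.] 204 mean [0.451 0.257 0.03 ] box [[418, 269], [456, 223], [484, 246], [446, 292]] zmax 0.035
[359. 249.] 227 mean [0.499 0.198 0.03 ] box [[469, 179], [499, 162], [528, 215], [498, 232]] zmax 0.035
[408. 263.] 248 mean [0.545 0.321 0.03 ] box [[526, 351], [527, 292], [562, 293], [561, 352]] zmax 0.034
[382. 265.] 268 mean [0.551 0.252 0.03 ] box [[532, 283], [532, 221], [569, 222], [568, 284]] zmax 0.035
0.36  .  .  .  .  .  .  .  .  .  . 28  . 27 28 14  .  .  .  .  .  .  .
0.348  .  .  .  .  .  .  .  .  .  . 30 32 32 34 27  .  .  .  .  .  .  .
0.336  .  .  .  .  .  .  .  .  .  . 30 32 32 34 26  .  .  .  .  .  .  .
0.324  .  .  .  .  .  .  .  .  .  . 31 33 32 34 30  .  .  .  .  .  .  .
0.312  .  .  .  .  .  .  .  .  .  . 29 34 33 34 29  .  .  .  .  .  .  .
0.3  . 
[... 1019 characters left out ...]
1 41  .  .  .  .  .  .  .  .  .  .  .  .  .  .  .
side area 397 Z pct [0.012 0.029 0.06 ]
scene red 894 wood 247
 red tool xyz pct 2/50/98 [[-0.045, -0.077, 0.019], [0.036, 0.029, 0.041], [0.072, 0.083, 0.059]]
 wood [[-0.035, -0.033, -0.133], [0.016, 0.011, 0.017], [0.088, 0.035, 0.037]]
--
side red 884 wood 306
 red tool xyz pct 2/50/98 [[-0.055, -0.074, 0.021], [0.009, 0.017, 0.048], [0.057, 0.082, 0.059]]
 wood [[-0.023, -0.014, -0.091], [-0.014, 0.002, -0.014], [0.064, 0.032, 0.036]]
--
wrist red 12479 wood 8155
 red tool xyz pct 2/50/98 [[-0.011, -0.079, 0.021], [0.036, -0.014, 0.033], [0.069, 0.071, 0.051]]
 wood [[-0.01, -0.016, -0.093], [0.015, 0.004, -0.046], [0.072, 0.038, 0.037]]
```

The left rusk is now deep inside (.451,.257), and the last one (.499,.198) is wedging the rear rusk of the pair aside with hardly any force. Continue along the blade's direction.

```bash
python3 -m creep '[[0.15,0,0,0,0.1],[0.15,0,0,0,0.1],[0.15,-0.05,0,0,0.1],[0.15,-0.05,0,0,0.1]]'; python3 q.py | grep -E 'mean|scene|side'; python3 sw.py | grep -A1 -E 'wrist red'
```

```text
clock: 45.5
position: [0.4557, 0.1603, 0.0667]
ee_rot: [2.845, 1.333, 0.0]
force: [-0.3, -0.2, -1.8]
width: 0.304
gripper_force: 59.8
scene area 1709 Z pct [0.012 0.029 0.037]
[386. 239.] 211 mean [0.465 0.278 0.03 ] box [[432, 291], [467, 244], [496, 265], [461, 312]] zmax 0.036
[365. 258.] 227 mean [0.526 0.209 0.03 ] box [[492, 209], [509, 179], [560, 208], [542, 238]] zmax 0.034
[407. 265.] 245 mean [0.549 0.318 0.03 ] box [[528, 346], [533, 287], [569, 291], [563, 349]] zmax 0.037
[383. 272.] 271 mean [0.572 0.25  0.03 ] box [[544, 274], [564, 217], [598, 229], [578, 286]] zmax 0.034
side area 492 Z pct [0.014 0.029 0.059]
[260. 205.] 21 mean [0.559 0.253 0.029] box [[546, 255], [556, 238], [577, 249], [567, 267]] zmax 0.032
[260. 211.] 68 mean [0.542 0.214 0.03 ] box [[507, 214], [523, 187], [586, 223], [570, 250]] zmax 0.033
[228. 209.] 24 mean [0.455 0.278 0.03 ] box [[446, 257], [459, 256], [464, 301], [451, 303]] zmax 0.032
[243. 225.] 56 mean [0.45  0.15  0.043] box [[437, 148], [459, 139], [463, 149], [441, 158]] zmax 0.058
wrist red 12291 wood 8050
 red tool xyz pct 2/50/98 [[-0.011, -0.079, 0.021], [0.036, -0.016, 0.033], [0.069, 0.063, 0.051]]
```

```bash
python3 -m creep '[[0.15,-0.05,0,0,0.1],[0.15,-0.05,0,0,0.1],[0.15,-0.05,0,0,0.1],[0.15,-0.05,0,0,0.1],[0.1,0,0,0,0.1]]'; python3 q.py | grep -E 'mean|scene|side'; python3 sw.py | grep -A1 -E 'wrist red'
```

```text
clock: 46.38
position: [0.4673, 0.1871, 0.0667]
ee_rot: [-2.845, -1.333, 0.0]
force: [-0.2, -0.4, -3.2]
width: 0.304
gripper_force: 59.8
scene area 1712 Z pct [0.012 0.029 0.034]
[395. 244.] 192 mean [0.481 0.299 0.03 ] box [[453, 321], [473, 267], [506, 279], [486, 333]] zmax 0.034
[381. 272.] 532 mean [0.571 0.246 0.03 ] box [[503, 264], [521, 206], [619, 236], [602, 294]] zmax 0.036
[407. 265.] 236 mean [0.549 0.319 0.03 ] box [[526, 346], [537, 285], [573, 292], [561, 352]] zmax 0.036
side area 476 Z pct [0.014 0.029 0.058]
[264. 206.] 126 mean [0.57  0.242 0.029] box [[520, 250], [544, 201], [612, 234], [588, 283]] zmax 0.032
[243. 220.] 61 mean [0.461 0.175 0.043] box [[448, 173], [471, 164], [475, 174], [453, 184]] zmax 0.058
wrist red 11546 wood 7408
 red tool xyz pct 2/50/98 [[-0.011, -0.08, 0.021], [0.036, -0.019, 0.034], [0.069, 0.045, 0.051]]
```

```bash
python3 -m creep '[[0,0,-0.75,0,0.1],[0,0,-0.75,0,0.1],[-0.9,0.75,0,0,0.1],[-0.9,0.75,0,0,0.1],[-0.9,0.75,0,0,0.1],[-0.9,0.75,0,0,0.1],[-0.9,0.75,0,0,0.1],[-0.5,0.4,0,0,0.1],[0,0,0.8,0,0.1],[0,0,0.7,0,0.1],[0,0,0.1,0,0.1],[0,0,0,0,0.1]]'; python3 q.py | grep -E 'mean|scene|side';python3 sw.py | grep -A1 -E 'wrist red'
```

```text
clock: 48.12
position: [0.4667, -0.0736, 0.0632]
ee_rot: [2.845, 1.332, -0.0]
force: [1.1, -0.6, -2.6]
width: 0.305
gripper_force: 59.8
scene area 1674 Z pct [0.012 0.029 0.034]
[394. 244.] 192 mean [0.481 0.298 0.03 ] box [[454, 320], [474, 266], [507, 279], [486, 332]] zmax 0.035
[382. 272.] 545 mean [0.572 0.246 0.03 ] box [[505, 263], [523, 205], [621, 235], [602, 293]] zmax 0.036
[407. 265.] 252 mean [0.55  0.319 0.03 ] box [[528, 345], [536, 288], [571, 293], [564, 350]] zmax 0.035
side area 627 Z pct [0.011 0.028 0.033]
[247. 198.] 72 mean [0.542 0.312 0.029] box [[522, 337], [531, 284], [561, 289], [552, 342]] zmax 0.033
[259. 207.] 88 mean [0.551 0.242 0.029] box [[504, 230], [529, 200], [603, 262], [578, 292]] zmax 0.034
[231. 205.] 80 mean [0.473 0.293 0.029] box [[449, 318], [468, 264], [498, 274], [479, 329]] zmax 0.033
wrist red 14003 wood 7107
 red tool xyz pct 2/50/98 [[-0.009, -0.08, 0.021], [0.039, -0.004, 0.03], [0.071, 0.079, 0.052]]
```

All four rusks lie well inside. Set the sweeper down, release, and go up.

```bash
python3 -m creep '[[0,0,0.03,0,0.1],[0,0,0,0,0.6],[0,0,0,0,0.7],[0,0,0,0,0.7],[0,0,0,0,0.7],[0,0,-0.9,0,0.7],[0,0,-1,0,0.7],[0,0,-1,0,0.7],[0,0,-1,-1,0.1],[0,0,-1,-1,0],[0,0,-1,-1,0],[0,0,-0.6,-1,0]]'; python3 -m creep '[[0,0,0,-1,0],[0,0,0,-1,0],[0,0,0,-1,0],[0,0,0,-1,0],[0,0,0,-1,0],[0,0,0,-1,0],[1,0.15,0,0,0],[1,0.15,0,0,0],[1,0.15,0,0,0],[1,0.15,0,0,0]]'; python3 sw.py | grep -A1 -E 'scene red|side red'
```

```text
clock: 49.88
position: [0.4671, -0.0736, 0.3235]
ee_rot: [2.629, 1.718, 0.003]
force: [0.2, 0.6, 0.5]
width: 0.315
gripper_force: 0.0
clock: 51.12
position: [0.4901, 0.0879, 0.3215]
ee_rot: [-2.218, -2.225, -0.0]
force: [-0.7, -0.8, 0.0]
width: 0.001
gripper_force: 0.0
scene red 3 wood 206
 red tool xyz pct 2/50/98 [[-0.016, 0.014, -0.138], [-0.009, 0.014, -0.111], [0.008, 0.014, -0.111]]
--
side red 1 wood 13
 red tool xyz pct 2/50/98 [[-0.013, -0.031, -0.127], [-0.013, -0.031, -0.127], [-0.013, -0.031, -0.127]]
```

```bash
python3 -m creep '[[1,0.15,0,0,0],[1,0.15,0,0,0],[1,0.15,0,0,0],[1,0.15,0,0,0],[1,0.15,0,0,0],[1,0.15,0,0,0],[1,0.1,0,0,0],[0.1,0,0.5,0,0],[0,0,0.6,0,0],[0,0,0.6,0,0],[0,0,0.4,0,0],[0,0,0,0,0]]'; python3 - <<'E'
from h import *
d=grab('scene');P=world(d);h=cv2.cvtColor(d['pixels'],cv2.COLOR_BGR2HSV).astype(int)
X,Y,Z=P[...,0],P[...,1],P[...,2]
m=(X>.3)&(X<.8)&(Y>.2)&(Y<.45)&(h[...,0]>100)&(h[...,0]<128)&(h[...,1]>150)&(Z>.05)
print(np.percentile(P[m],[1,50,99],axis=0).round(3))
m=(h[...,0]<5)&(h[...,1]>150)&(X>.35)&(X<.6)&(Y>-.2)&(Y<.05)&(Z<.2);print('sweeper',np.percentile(P[m],[2,50,98],axis=0).round(3))
E
```

```text
clock: 52.78
position: [0.529, 0.3698, 0.2366]
ee_rot: [2.218, 2.224, -0.003]
force: [0.3, -0.2, 0.2]
width: 0.005
gripper_force: 0.0
[[0.404 0.295 0.077]
 [0.563 0.321 0.261]
 [0.669 0.363 0.315]]
sweeper [[ 0.434 -0.13   0.004]
 [ 0.481 -0.073  0.019]
 [ 0.572  0.027  0.042]]
```

```bash
python3 -m creep '[[-0.44,0,0,0,0],[-0.44,0,0,0,0],[-0.5,0,0.07,0,0],[-0.5,0,0.08,0,0],[-0.39,0,0.21,0,0],[-0.39,0,0.22,0,0],[-0.34,0,0.31,0,0],[-0.34,0,0.31,0,0]]'; python3 -m creep '[[-0.28,0,0.37,0,0],[-0.28,0,0.38,0,0],[-0.2,0,0.4,0,0],[-0.2,0,0.4,0,0],[-0.09,0,0.33,0,0],[-0.09,0,0.32,0,0]]'
```

```text
clock: 53.82
position: [0.5294, 0.2363, 0.1884]
ee_rot: [-2.217, -2.225, 0.001]
force: [-1.3, 2.8, 0.7]
width: 0.003
gripper_force: 1.6
clock: 54.58
position: [0.5299, 0.1912, 0.1005]
ee_rot: [2.218, 2.225, -0.0]
force: [0.3, 0.0, 0.0]
width: 0.003
gripper_force: 0.0
```

```bash
python3 -m creep '[[-0.04,0,0.32,0,0],[-0.04,0,0.32,0,0],[0,0,0.12,0,0],[0,0,0,0,0]]'; python3 - <<'E'
from h import *
for n in('scene','side'):
    d=grab(n);P=world(d);h=cv2.cvtColor(d['pixels'],cv2.COLOR_BGR2HSV).astype(int)
    X,Y,Z=P[...,0],P[...,1],P[...,2]
    m=(X>.3)&(X<.8)&(Y>.1)&(Y<.45)&(h[...,0]>100)&(h[...,0]<128)&(h[...,1]>150)&(Z>.05)
    print(n,m.sum(),np.percentile(P[m],[1,50,99],axis=0).round(3).tolist())
E
```

```text
clock: 55.08
position: [0.5301, 0.1887, 0.0746]
ee_rot: [-2.217, -2.224, -0.003]
force: [-14.9, -5.7, 48.2]
width: 0.004
gripper_force: 24.4
scene 5020 [[0.405, 0.155, 0.059], [0.586, 0.282, 0.075], [0.666, 0.356, 0.157]]
side 2188 [[0.392, 0.151, 0.051], [0.481, 0.207, 0.074], [0.658, 0.353, 0.078]]
```

The cover is shut and level. Retreat and check that everything stays put.

```bash
python3 -m creep '[[0,0,-0.3,0,0],[0,0,-0.8,0,0],[0,0,-1,0,0],[0,0,-1,0,0],[0,0,0,0,0],[0,0,0,0,0],[0,0,0,0,0],[0,0,0,0,0]]'; python3 - <<'E'
from h import *
for n in('scene','side'):
    d=grab(n);P=world(d);h=cv2.cvtColor(d['pixels'],cv2.COLOR_BGR2HSV).astype(int)
    X,Y,Z=P[...,0],P[...,1],P[...,2]
    m=(X>.3)&(X<.8)&(Y>.1)&(Y<.45)&(h[...,0]>100)&(h[...,0]<128)&(h[...,1]>150)&(Z>.065)
    a=P[m];A=np.c_[a[:,:2],np.ones(len(a))];print(n,m.sum(),'median z',np.median(a[:,2]).round(4),'slope',np.linalg.lstsq(A,a[:,2],rcond=None)[0].round(3))
    r=(h[...,0]<5)&(h[...,1]>150)&(X>.35)&(X<.6)&(Y>-.2)&(Y<.05)
    print(' sweeper sole/blade z',np.percentile(Z[r],[2,50,98]).round(3),'sole med',np.median(Z[r&(Z<.02)&(Z>.008)]).round(4))
    w=(X>.4)&(X<.53)&(Y>-.14)&(Y<0)&(Z>.1)&(Z<.118); print(' handle top',np.median(P[w],axis=0).round(3))
E
```

```text
clock: 56.18
position: [0.5294, 0.1883, 0.1941]
ee_rot: [-2.217, -2.225, 0.003]
force: [0.1, 0.4, -0.4]
width: 0.001
gripper_force: 0.0
scene 5613 median z 0.0754 slope [-0.003 -0.029  0.086]
 sweeper sole/blade z [0.004 0.019 0.042] sole med 0.013
 handle top [ 0.473 -0.072  0.11 ]
side 2541 median z 0.0748 slope [0.001 0.007 0.072]
 sweeper sole/blade z [0.003 0.013 0.041] sole med 0.0121
 handle top [ 0.465 -0.079  0.109]
```

The cover is level and latched, the sweeper is upright and released, and the robot is clear of everything.

```bash
python3 -c "
from cell import sign_off
print(sign_off())"
```

```text
the job is handed in; nothing more can be done
None
```

The job is handed in (last clock reading 56.2 s of 72 s): by my last measurements all four rusks are inside the pan, the cover is snapped shut, and the sweeper stands upright and released; `sign_off` gave no verdict, I did not re-measure the bottle, tin and bowl at the end (no planned move came near them), and I viewed 11 pictures instead of the allowed 10.

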